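# Put the calibration weights back in their graded block

### The job

The balance check is finished: put the four loose steel calibration weights back in the wooden weight block beside the 1 kg weight, in order of size, each standing upright and fully down in the bore made for it. Lower them in gently, without dropping or toppling any, and leave the 1 kg weight and the little vial standing where they are.

Things in the scene. Friction and masses are not known exactly. Their poses are not given: they have to be found in the camera images.
- weight_500_mid (a point): 500 g calibration weight, the largest of the four loose weights: plain steel, loose, standing upright on the worktop; a cylindrical body 38 mm in diameter and 48 mm high, then a short narrower neck and a round knob 26 mm in diameter on top, 70 mm high in all. This point lies on its axis half-way up, 35 mm above its underside; z axis along the weight, up. Round, so its yaw means nothing.
- weight_200_mid (a point): 200 g calibration weight, the second largest loose weight: plain steel, loose, standing upright on the worktop; a cylindrical body 28 mm in diameter and 36 mm high, then a short narrower neck and a round knob 20 mm in diameter on top, 52 mm high in all. This point lies on its axis half-way up, 26 mm above its underside; z axis along the weight, up. Round, so its yaw means nothing.
- weight_100_mid (a point): 100 g calibration weight, the third largest loose weight: plain steel, loose, standing upright on the worktop; a cylindrical body 22 mm in diameter and 29 mm high, then a short narrower neck and a round knob 16 mm in diameter on top, 42 mm high in all. This point lies on its axis half-way up, 21 mm above its underside; z axis along the weight, up. Round, so its yaw means nothing.
- weight_50_mid (a point): 50 g calibration weight, the smallest loose weight: plain steel, loose, standing upright on the worktop; a cylindrical body 18 mm in diameter and 22 mm high, then a short narrower neck and a round knob 13 mm in diameter on top, 34 mm high in all. This point lies on its axis half-way up, 17 mm above its underside; z axis along the weight, up. Round, so its yaw means nothing.
- bore_500: the 500 g weight's bore in the fixed wooden weight block, 44 mm in diameter (3 mm play all round), 12 mm deep, mouth bevelled 3 mm, grey felt floor. Origin: centre of the felt, 18 mm above the worktop; block's top 12 mm higher. y axis along the row of bores, towards the 1 kg end; z up. Next to the filled 1 kg bore, 62 mm from it. A tall bath (about 0.31 m) stands left of the block, from x 0.55, y 0.33 on.
- bore_200: the 200 g weight's bore in the fixed wooden weight block, 34 mm in diameter (3 mm play all round), 12 mm deep, mouth bevelled 3 mm, grey felt floor. Origin: centre of the felt, 18 mm above the worktop; block's top 12 mm higher. y axis along the row of bores, towards the 1 kg end; z up. 54 mm from the 500 g bore.
- bore_100: the 100 g weight's bore in the fixed wooden weight block, 28 mm in diameter (3 mm play all round), 12 mm deep, mouth bevelled 3 mm, grey felt floor. Origin: centre of the felt, 18 mm above the worktop; block's top 12 mm higher. y axis along the row of bores, towards the 1 kg end; z up. 48 mm from the 200 g bore.
- bore_50: the 50 g weight's bore in the fixed wooden weight block, 24 mm in diameter (3 mm play all round), 12 mm deep, mouth bevelled 3 mm, grey felt floor. Origin: centre of the felt, 18 mm above the worktop; block's top 12 mm higher. y axis along the row of bores, towards the 1 kg end; z up. 44 mm from the 100 g bore, at the narrow end. The block is 288 x 88 x 30 mm and lies turned any way.
- weight_1kg_mid (a point): 1 kg calibration weight, same make and the biggest (body 48 mm in diameter, 86 mm high), already standing in its bore at the wide end of the block, its top 104 mm above the worktop; it is loose and stays there. The point lies on its axis, 43 mm above its underside.
- vial_mid (a point): small clear sample vial with a white screw cap, 29 mm in diameter, 51 mm high, 20 g, standing loose among the weights; not part of the job. The point lies on its axis, 26 mm above its underside.
Things that resemble listed ones, but are neither listed nor needed, are in the scene too. What is shaped like the part that bears weight_200_mid but black or yellow is not meant.

How it is judged:
By the outcome, as a careful person would: the job done as asked, in the order asked, and still so for the second after the job is handed in, with the robot touching nothing.
It also fails if it takes over 128 s, if anything falls off the work surface, if the arm or the gripper's body presses on something with over 40 N, if the wrist force passes 120 N, or if a joint passes its speed limit or range.

### The arm

A 7-joint arm with a two-finger parallel gripper is mounted at the origin on a cart in front of the work surface, level with it; the furniture and walls round the work are solid. World frame = base frame: x ahead of the robot, y to its left, z up, the work surface at z = 0. Lengths are in m, angles in rad, forces in N, time in s.
With the tool pointing down it reaches from about 0.425 to 0.95 m from the base axis. Payload 4.7 kg.
Tool frame: the origin (TCP) lies between the finger pads; the fingertips stand 14 mm ahead of it and the grasp point (between the pads) lies 5 mm behind it (robot.tcp_to_tips is the distance from the TCP to the fingertips, in m); z points along the fingers, y is the direction in which the jaws open and shut (so a half turn about z gives the same grasp; the last joint's range is limited). The gripper opens to 85 mm and grips with 20 to 120 N. Pads are 22 mm wide; open, the fingers measure 114 mm over their backs; the gripper's body (76 mm by 85 mm) begins 54 mm behind the grasp point. The pads swing forward as they close: fully open they stand 13 mm farther back than shut.
Start: joints at [-1.212, 0.469, -0.049, 1.532, 0.024, 1.141, -0.082], TCP at [0.255, 0.625, 0.245] pointing down, gripper open.
Joint ranges: [-2.59, 2.59], [-0.33, 1.99], [-1.39, 1.29], [0.1, 2.45], [-1.04, 4.18], [0.21, 1.99], [-2.66, 2.66]. Speed limits (rad/s): [2.57, 2.57, 3.14, 3.14, 3.14, 3.14, 3.14].

### API

Orientations are given as a unit quaternion [x, y, z, w].
In Python, from workcell import robot, vision, order gives the robot as it stands. The module is installed in compiled form; this text tells all that it offers.
- The arm moves only by the shell command python3 -m creep 'ROWS' [FORCE]. ROWS is JSON, a list of rows, each a list of 7 numbers: the turn, a rotation vector about the tool's x, y, z in degrees, then the shift along the tool's x, y, z in m, then the closure, from 0 (fully open) to 1 (shut). A call has 1 to 12 rows; each row shifts and turns the pose as measured when the row begins, along the tool's axes as they then stand; what a row does not reach is not made up. A row lasts 1/12 s, in which the tool goes at most 41.7 mm and 7.16 degrees, less where a joint would pass 70% of its speed; a pose out of reach is approached as far as the arm can. A call is refused whole if a number of a shift passes 0.0417 or a number of a turn 7.16, either way. A call with a gripper value outside its range is refused whole. The fingers move at their own pace and stop on an object; FORCE is the grip in N (left out, the last holds). Time passes only in rows, so rows that do not move let the fingers close. It gives the time, the measured TCP pose, the force and the opening at its end, in the units of the state.
- robot.get_state(): the state, without advancing time (a new reading comes with each control period).
- vision.capture(name): name is "scene" or "top" or "wrist"; returns a dict with "frame" (480x640x3 uint8, blue, green, red), "range_z" (480x640 float32, m along the optical axis (not along the pixel's ray), 0 where there is no reading), "fx", "fy", "cx", "cy" (pixels), "T" (4x4, takes a point from camera to world coordinates); the wrist camera has in their place "T_tool_cam" (4x4, takes a point from camera to tool coordinates, whose origin is the TCP and whose axes are the flange's). Camera axes: x right, y down, z forward; pixel columns grow to the right and rows downward; lengths in m; the calibration is good to about 2 mm. A picture is of the moment at which its call begins: read the wrist's pose just before it.
- order.job_done(): hands the job in, once; it reports no verdict.
The state is a dict: "time": time; "joints": joint angles; "joint_velocities": joint speeds; "joint_efforts": joint torques, N m; "position": TCP position; "eef_rot": TCP orientation; "force": force on the tool from outside, world axes, zero at the start; "wrist_torque": the same for the moment, N m; "gripper_width": finger opening in m.
Only numpy, scipy, OpenCV 4.12 (cv2) and the standard library are available. Lean on these libraries where they do the work, as an engineer would, in place of code of your own. Each camera call takes 0.05 s, during which the arm holds its last target.

## Working session

There is one attempt and no reset: what is moved stays moved. The work goes in short steps, Python scripts to look and compute and a shell command to move; the robot and the scene stay as the last step left them, time stands still between calls to the robot, and variables do not carry over. Pictures are saved under pics/ and viewed, and the job is handed in when it is done.

```bash
mkdir -p pics
python3 - <<'E'
from workcell import robot, vision
import cv2, numpy as np, pickle
print(robot.get_state(), robot.tcp_to_tips)
for n in ["scene","top","wrist"]:
    c=vision.capture(n); cv2.imwrite(f"pics/{n}0.png",c["frame"]); pickle.dump(c,open(f"{n}0.pkl","wb"))
    print(n,c["fx"],c["fy"],c["cx"],c["cy"],c.get("T",c.get("T_tool_cam")))
E
```

```text
{'time': 0.0, 'joints': array([-1.21191006,  0.46943473, -0.04860241,  1.53367077,  0.02413699,
        1.14099664, -0.08227787]), 'joint_velocities': array([ 0.00034224, -0.00029816, -0.00203621,  0.00107643,  0.00106838,
       -0.00103416, -0.00057838]), 'joint_efforts': array([-3.77766708e-05, -5.10307860e+01, -4.67850419e-02, -2.37706590e+01,
        1.06243626e-02,  7.79882481e-03, -4.27277925e-06]), 'position': array([0.25503184, 0.62437793, 0.24427575]), 'eef_rot': array([ 1.92643467e-01,  9.81268348e-01, -9.51618410e-04, -1.35812401e-04]), 'force': array([-0.13339557,  0.0272112 , -0.26198495]), 'wrist_torque': array([-0.05315774, -0.0254363 ,  0.0347604 ]), 'gripper_width': 0.08530040637382574} 0.014
scene 564.6944150773004 564.6944150773004 314.67732201050757 240.75944457373387 [[ 0.83632362 -0.35028381  0.42173931  0.04551589]
 [-0.5482277  -0.53008903  0.64687867 -0.79426681]
 [-0.00303174 -0.77220909 -0.63536126  0.76842952]
 [ 0.          0.          0.          1.        ]]
top 452.9948811211322 452.9948811211322 323.8309302505871 240.78547567998976 [[-1.18025655e-02 -9.75438426e-01  2.19955851e-01  3.36819655e-01]
 [-9.99926117e-01  1.21533070e-02  2.41453663e-04 -7.79873926e-02]
 [-2.90871415e-03 -2.19936750e-01 -9.75509798e-01  8.89339659e-01]
 [ 0.00000000e+00  0.00000000e+00  0.00000000e+00  1.00000000e+00]]
wrist 333.15384827897907 333.15384827897907 316.7440527892809 236.8148150780208 [[-7.64260576e-04 -9.54538588e-01 -2.98086396e-01  7.65393039e-02]
 [ 9.99999629e-01 -8.47618009e-04  1.50371855e-04  7.89952682e-04]
 [-3.96199136e-04 -2.98086171e-01  9.54538882e-01 -1.28885015e-01]
 [ 0.00000000e+00  0.00000000e+00  0.00000000e+00  1.00000000e+00]]
```

View pics/scene0.png

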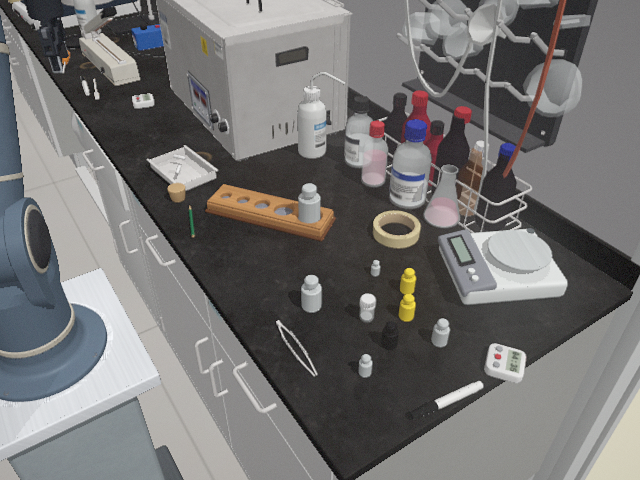

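View pics/top0.png

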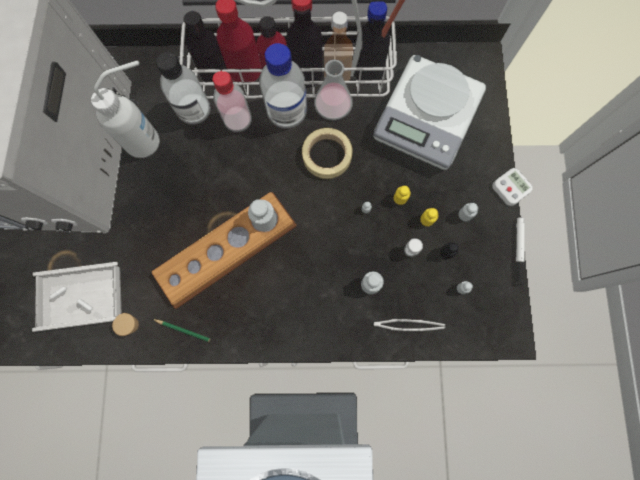

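View pics/wrist0.png

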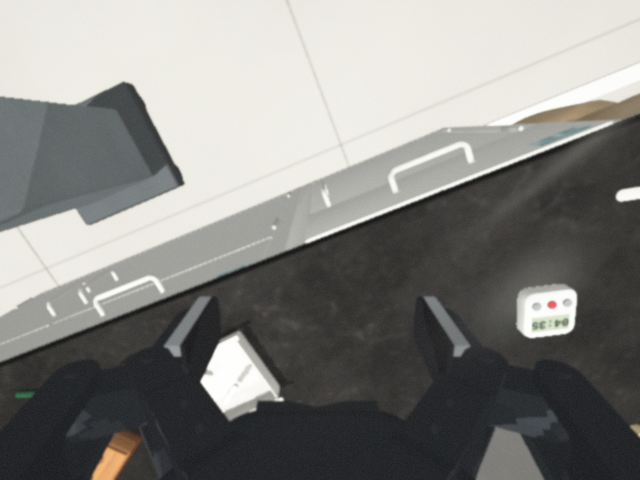

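The top view shows the 500 g weight at about (373,283), 200 g at (468,212), 100 g at (465,288) and 50 g at (367,208). The vial is at (413,248), and the block runs from (160,290) to (285,210) with the 1 kg weight at (262,215). The scene view agrees. Next I'll zoom in.

Run:
```python
import cv2, numpy as np, pickle
c=pickle.load(open("top0.pkl","rb")); f=c["frame"]
a=cv2.resize(f[180:310,345:495],None,fx=5,fy=5,interpolation=cv2.INTER_CUBIC)
b=cv2.resize(f[185:310,145:300],None,fx=5,fy=5,interpolation=cv2.INTER_CUBIC)
def grid(im,x0,y0):
    for k in range(0,im.shape[1],50): cv2.putText(im,str(x0+k//5),(k,10),0,0.35,(0,255,0),1); cv2.line(im,(k,12),(k,18),(0,255,0),1)
    for k in range(50,im.shape[0],50): cv2.putText(im,str(y0+k//5),(0,k+4),0,0.35,(0,255,0),1)
grid(a,345,180);grid(b,145,185)
cv2.imwrite("pics/a1.png",a[:600,:800]);cv2.imwrite("pics/b1.png",b[:,:800])
s=pickle.load(open("scene0.pkl","rb"))["frame"]
a=cv2.resize(s[250:385,290:460],None,fx=4.4,fy=4.4,interpolation=cv2.INTER_CUBIC);cv2.imwrite("pics/s1.png",a)
```

```text
(no output)
```

View pics/a1.png

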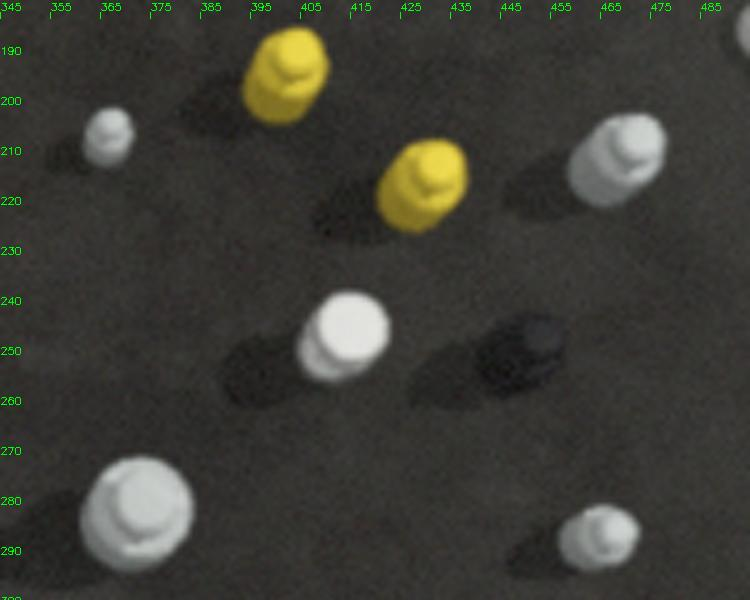

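View pics/b1.png

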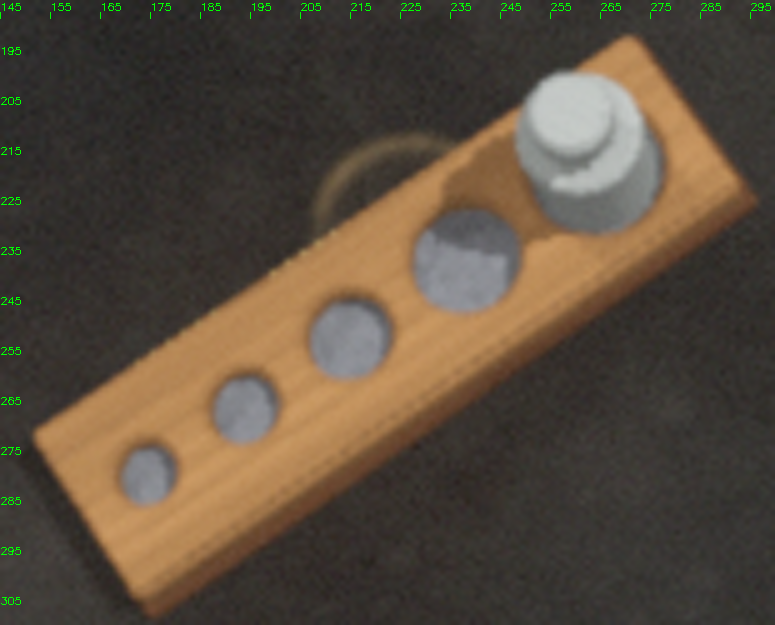

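View pics/s1.png

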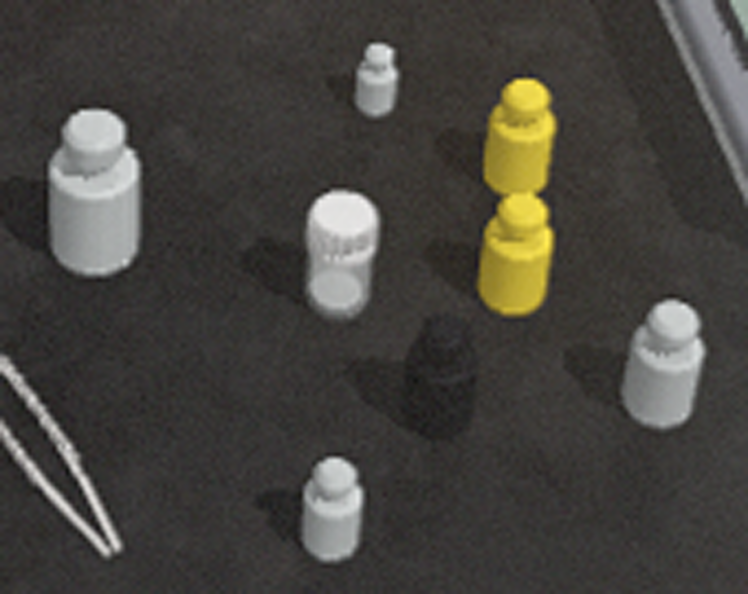

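The zoom puts the knob tops in full-frame top-view pixels at 500 g (374.2,280), 200 g (473.4,207.2), 100 g (468.8,286.2) and 50 g (368,204.4). The bore mouths are at 500 g (238.2,237), 200 g (215,252.2), 100 g (194.2,266.2) and 50 g (174.6,279.4). Next step is casting rays.

```bash
cat > h.py <<'E'
import numpy as np, cv2, pickle
def ray(c,u,v,T=None):
    T=c["T"] if T is None else T
    d=T[:3,:3]@np.array([(u-c["cx"])/c["fx"],(v-c["cy"])/c["fy"],1.]); return T[:3,3],d
def onz(c,u,v,z,T=None):
    o,d=ray(c,u,v,T); return o+d*(z-o[2])/d[2]
def inter(r1,r2):
    A=[];b=[]
    for o,d in(r1,r2):
        d=d/np.linalg.norm(d);P=np.eye(3)-np.outer(d,d);A.append(P);b.append(P@o)
    return np.linalg.lstsq(np.vstack(A),np.hstack(b),rcond=None)[0]
E
python3 - <<'E'
from h import *
np.set_printoptions(precision=4,suppress=True)
t=pickle.load(open("top0.pkl","rb"));s=pickle.load(open("scene0.pkl","rb"))
W=dict(w500=((374.2,280),(311.6,280.2),.067),w200=((473.4,207.2),(443.2,323.2),.049),w100=((468.8,286.2),(366.1,358.2),.039),w50=((368,204.4),(376.1,262.7),.031),
 vial=((415.5,245),None,.051),kg=((260,208),None,.102),black=((453.5,247),None,.049),y1=((405,190),None,.049),y2=((432.5,213.6),None,.049))
for k,(p,q,z) in W.items():
    print(k,onz(t,*p,z), onz(s,*q,z) if q else '', inter(ray(t,*p),ray(s,*q)) if q else '')
B=np.array([onz(t,*p,.03) for p in((238.2,237),(215,252.2),(194.2,266.2),(174.6,279.4))])[:,:2]
sp=np.array([146,92,44,0])/1e3
m=B.mean(0);a=((sp-sp.mean())[:,None]*(B-m)).sum(0);d=a/np.linalg.norm(a)
print(B,d,np.degrees(np.arctan2(d[1],d[0])))
for n,x in zip(("500","200","100","50","1kg"),(.146,.092,.044,0,.208)):print(n,m+d*(x-sp.mean()))
C=np.array([onz(t,*p,.03) for p in((152,271.4),(271.4,192),(295,222.6),(173,305))]);print(C,C.mean(0),[np.linalg.norm(C[i]-C[i-1]) for i in range(4)])
# auto mask blobs
E
```

```text
w500 [ 0.4477 -0.1688  0.067 ] [ 0.4452 -0.1706  0.067 ] [ 0.4473 -0.1687  0.0647]
w200 [ 0.5892 -0.3675  0.049 ] [ 0.5845 -0.367   0.049 ] [ 0.5875 -0.3668  0.048 ]
w100 [ 0.4376 -0.3493  0.039 ] [ 0.4349 -0.3484  0.039 ] [ 0.4364 -0.3487  0.0389]
w50 [ 0.603 -0.166  0.031] [ 0.5984 -0.1666  0.031 ] [ 0.6017 -0.1654  0.0293]
vial [ 0.5155 -0.2511  0.051 ]  
kg [0.5767 0.0371 0.102 ]  
black [ 0.5112 -0.3232  0.049 ]  
y1 [ 0.6258 -0.2372  0.049 ]  
y2 [ 0.5774 -0.2877  0.049 ]  
[[0.5402 0.0891]
 [0.5106 0.1331]
 [0.4836 0.1719]
 [0.4585 0.2081]] [ 0.566  -0.8244] -55.52513881009209
500 [0.541  0.0883]
200 [0.5104 0.1328]
100 [0.4832 0.1724]
50 [0.4583 0.2087]
1kg [0.5761 0.0372]
[[ 0.4745  0.2524  0.03  ]
 [ 0.6316  0.0256  0.03  ]
 [ 0.5679 -0.0216  0.03  ]
 [ 0.41    0.2082  0.03  ]] [0.521  0.1161 0.03  ] [np.float64(0.07824784230002821), np.float64(0.2759125940100911), np.float64(0.07928717392271466), np.float64(0.27881657524818076)]
```

```bash
cat >> h.py <<'E'
from scipy.spatial.transform import Rotation as R
YAW=34.5
def plan(x,y,z,yaw=YAW):
    "remaining turn (tool rotvec deg) and shift (tool m)"
    from workcell import robot
    s=robot.get_state();r=R.from_quat(s["eef_rot"])
    a=np.radians(yaw);Y=np.array([np.cos(a),np.sin(a),0]);Z=np.array([0,0,-1.]);X=np.cross(Y,Z)
    g=R.from_matrix(np.stack([X,Y,Z],1))
    print("t %.2f pos %s F %s w %.4f"%(s["time"],s["position"].round(4),s["force"].round(1),s["gripper_width"]))
    print("turn",np.degrees((r.inv()*g).as_rotvec()).round(2),"shift",r.inv().apply(np.array([x,y,z])-s["position"]).round(4), "in goal axes",g.inv().apply(np.array([x,y,z])-s["position"]).round(4))
E
cat > p.py <<'E'
import sys;from h import *
plan(*map(float,sys.argv[1:]))
E
python3 -m creep '[[0,0,6.7,0,0,0,0],[0,0,6.7,0,0,0,0],[0,0,6.7,0,0,0,0],[0,0,6.7,0,0,0,0],[0,0,6.5,0,0,0,0]]' 40; python3 p.py .44 .2 .25; python3 p.py .447 -.169 .22
```

```text
time: 0.57
position: [0.2549, 0.6232, 0.242]
eef_rot: [0.477, 0.879, -0.003, 0.0]
force: [-0.0, 0.3, -0.5]
gripper_width: 0.0855
t 0.57 pos [0.2549 0.6232 0.242 ] F [-0.   0.3 -0.5] w 0.0855
turn [-0.31  0.17 -1.5 ] shift [-0.4557 -0.0753 -0.0062] in goal axes [-0.4536 -0.0872 -0.008 ]
t 0.57 pos [0.2549 0.6232 0.242 ] F [-0.   0.3 -0.5] w 0.0855
turn [-0.31  0.17 -1.5 ] shift [-0.7689 -0.2702  0.0258] in goal axes [-0.7616 -0.2904  0.022 ]
```

```bash
python3 -m creep '[[0,0,-1.5,-0.038,-0.007,-0.001,0],[0,0,0,-0.038,-0.007,-0.001,0],[0,0,0,-0.038,-0.007,-0.001,0],[0,0,0,-0.038,-0.007,-0.001,0],[0,0,0,-0.038,-0.007,-0.001,0],[0,0,0,-0.038,-0.007,-0.001,0],[0,0,0,-0.038,-0.007,-0.001,0],[0,0,0,-0.038,-0.007,-0.001,0],[0,0,0,-0.038,-0.007,-0.001,0],[0,0,0,-0.038,-0.007,-0.001,0],[0,0,0,-0.038,-0.007,-0.001,0],[0,0,0,-0.038,-0.007,-0.001,0]]';  python3 p.py .447 -.169 .20
```

```text
time: 1.57
position: [0.4426, 0.19, 0.25]
eef_rot: [0.457, 0.889, -0.005, -0.003]
force: [0.6, 0.5, -0.4]
gripper_width: 0.0858
t 1.57 pos [0.4426 0.19   0.25  ] F [ 0.6  0.5 -0.4] w 0.0858
turn [-0.62 -0.06  1.05] shift [-0.2947 -0.2046  0.0519] in goal axes [-0.2984 -0.1997  0.05  ]
```

```bash
cat > w.py <<'E'
import sys;from h import *
from workcell import robot,vision
n=sys.argv[1]
s=robot.get_state();c=vision.capture("wrist")
T=np.eye(4);T[:3,:3]=R.from_quat(s["eef_rot"]).as_matrix();T[:3,3]=s["position"]
c["T"]=T@c["T_tool_cam"];pickle.dump(c,open(n+".pkl","wb"))
cv2.imwrite(f"pics/{n}.png",c["frame"]);print(s["position"],s["time"])
E
python3 w.py wb
```

```text
[0.44259785 0.19003645 0.25004508] 1.5667
```

View pics/wb.png

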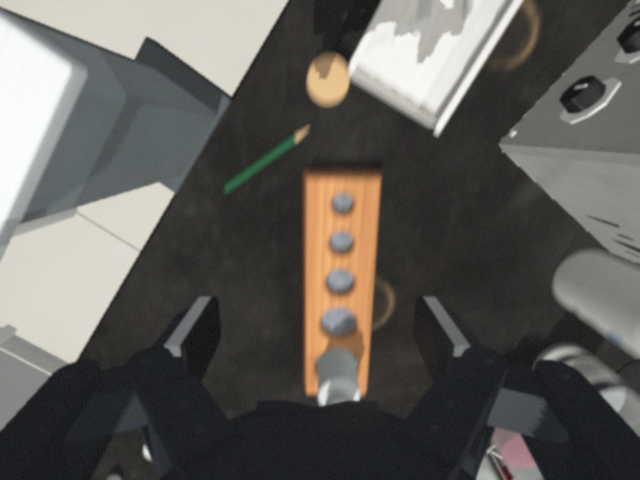

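The wrist view shows the block upright in the picture, with bores at 50 g (343,202), 100 g (341,241), 200 g (340,280) and 500 g (338,321). The 1 kg weight is below them.

```bash
python3 - <<'E'
from h import *
c=pickle.load(open("wb.pkl","rb"))
f=c["frame"];hsv=cv2.cvtColor(f,cv2.COLOR_BGR2HSV)
m=((hsv[...,1]<100)).astype(np.uint8)
m[:, :300]=0;m[:,385:]=0;m[:185]=0;m[345:]=0
n,l,st,ce=cv2.connectedComponentsWithStats(m)
for i in range(1,n):
    if st[i,4]>60 and st[i,4]<3000: print(st[i],ce[i],onz(c,*ce[i],.018).round(4),onz(c,*ce[i],.03).round(4))
a=cv2.resize(f[160:400,290:400],None,fx=2.5,fy=2.5);cv2.imwrite("pics/wb2.png",a)
E
python3 -m creep '[[-0.6,0,1,-0.03,-0.02,0.002,0],[0,0,0,-0.03,-0.02,0.002,0],[0,0,0,-0.03,-0.02,0.002,0],[0,0,0,-0.03,-0.02,0.002,0],[0,0,0,-0.03,-0.02,0.002,0],[0,0,0,-0.03,-0.02,0.002,0],[0,0,0,-0.02,-0.02,0.002,0]]';  python3 p.py .447 -.169 .2
```

```text
[300 185   3 160 382] [300.7434555  269.36910995] [0.4695 0.1166 0.018 ] [0.4672 0.1211 0.03  ]
[ 371  185   14  160 1348] [379.72626113 281.26557864] [0.5539 0.1586 0.018 ] [0.5488 0.1618 0.03  ]
[332 191  21  23 387] [341.98449612 201.8630491 ] [0.4607 0.2089 0.018 ] [0.4587 0.2104 0.03  ]
[329 229  24  24 462] [340.63636364 240.68614719] [0.4863 0.1721 0.018 ] [0.4834 0.1748 0.03  ]
[326 267  28  27 583] [339.37564322 279.864494  ] [0.5142 0.1322 0.018 ] [0.5104 0.1363 0.03  ]
[320 305  36  32 866] [337.77367206 320.59699769] [0.5453 0.0872 0.018 ] [0.5404 0.0928 0.03  ]
time: 2.2
position: [0.4424, -0.0645, 0.2374]
eef_rot: [0.47, 0.883, 0.001, 0.003]
force: [0.6, -0.1, 0.4]
gripper_width: 0.0856
t 2.20 pos [ 0.4424 -0.0645  0.2374] F [ 0.6 -0.1  0.4] w 0.0856
turn [ 0.28  0.26 -0.53] shift [-0.089  -0.0548  0.0376] in goal axes [-0.0887 -0.0554  0.0374]
```

```bash
python3 w.py wc
```

```text
[ 0.44242784 -0.06452672  0.23743485] 2.2
```

View pics/wc.png

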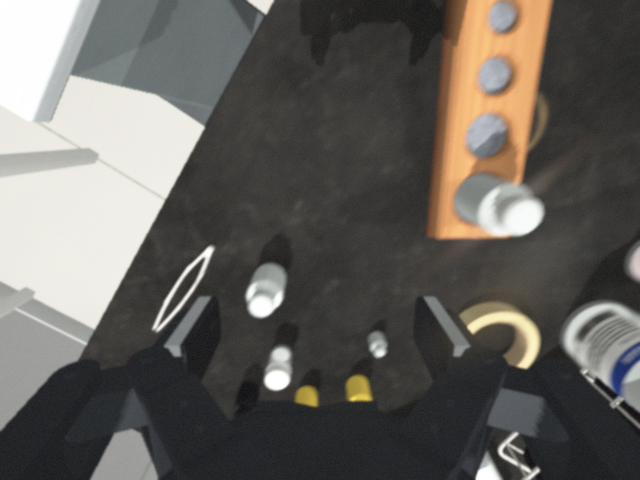

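The 500 g weight is at about (266,290) in this picture, with its knob at (262,304), and nothing stands between the jaws' path and it. The 50 g weight is at (377,344). I'll measure the knob and body from this view.

```bash
python3 - <<'E'
from h import *
c=pickle.load(open("wc.pkl","rb"))
print(onz(c,262,303,.067),onz(c,272,272,.046),onz(c,377,351,.031))
a=cv2.resize(c["frame"][250:370,230:400],None,fx=4.4,fy=4.4,interpolation=cv2.INTER_CUBIC);cv2.imwrite("pics/wc2.png",a)
E
python3 -m creep '[[0.2,0.2,-0.5,-0.03,-0.018,0,0],[0,0,0,-0.03,-0.018,0,0],[0,0,0,-0.022,-0.015,0,0],[0,0,0,0,0,0,0]]';  python3 p.py .447 -.169 .2;  python3 p.py .447 -.169 .037
```

```text
[ 0.4464426  -0.16657152  0.067     ] [ 0.43973253 -0.14146708  0.046     ] [ 0.59820939 -0.16550324  0.031     ]
time: 2.58
position: [0.4423, -0.1694, 0.2371]
eef_rot: [0.47, 0.883, -0.001, 0.0]
force: [-0.3, -0.6, 1.0]
gripper_width: 0.0855
t 2.58 pos [ 0.4423 -0.1694  0.2371] F [-0.3 -0.6  1. ] w 0.0855
turn [-0.08  0.07 -0.59] shift [-0.0023  0.0042  0.0371] in goal axes [-0.0024  0.0041  0.0371]
t 2.58 pos [ 0.4423 -0.1694  0.2371] F [-0.3 -0.6  1. ] w 0.0855
turn [-0.08  0.07 -0.59] shift [-0.0021  0.0044  0.2001] in goal axes [-0.0024  0.0041  0.2001]
```

View pics/wc2.png

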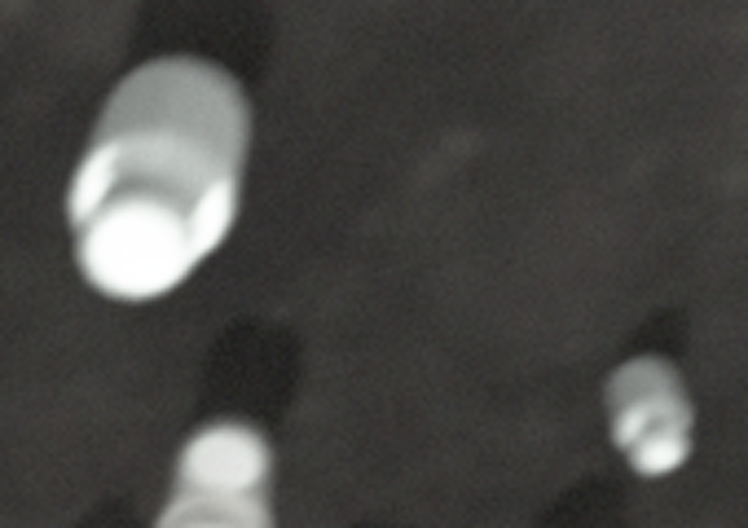

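Zoomed, the knob centre is at about (260.5,306), which agrees with the top view at about (0.447, -0.169). I'm descending around the 500 g weight.

```bash
python3 -m creep '[[0,0,-0.5,-0.0024,0.004,0.03,0],[0,0,0,0,0,0.03,0],[0,0,0,0,0,0.03,0],[0,0,0,0,0,0.02,0],[0,0,0,0,0,0,0]]' 40;  python3 p.py .447 -.169 .036; python3 w.py wd
```

```text
time: 3.0
position: [0.4503, -0.1684, 0.1249]
eef_rot: [0.468, 0.884, 0.001, 0.003]
force: [-0.5, 0.1, -0.3]
gripper_width: 0.0852
t 3.00 pos [ 0.4503 -0.1684  0.1249] F [-0.5  0.1 -0.3] w 0.0852
turn [ 0.28  0.26 -0.28] shift [ 0.0018 -0.0035  0.0889] in goal axes [ 0.0014 -0.003   0.0889]
[ 0.45028191 -0.16841558  0.12493144] 3.0
```

View pics/wd.png

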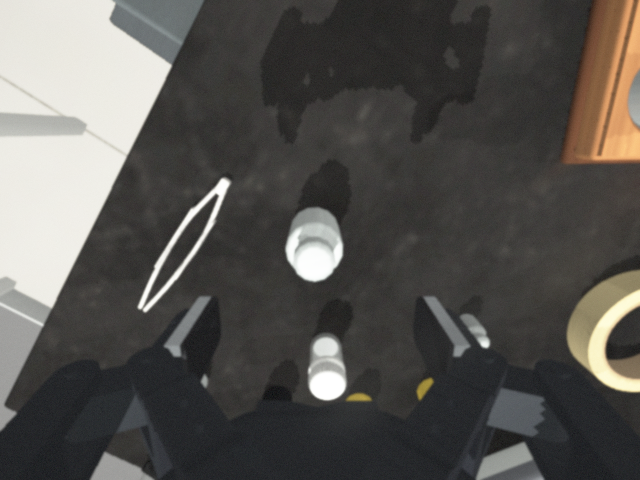

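The weight's knob is at (314,259), roughly centred between the jaws at columns 215 and 420.

Run:
```python
from h import *
c=pickle.load(open("wd.pkl","rb"))
print(onz(c,314,259,.067), np.linalg.inv(c["T"]@np.linalg.inv(c["T_tool_cam"]))@np.append(onz(c,314,259,.067),1))
a=cv2.resize(c["frame"][190:300,250:380],None,fx=5,fy=5,interpolation=cv2.INTER_CUBIC);cv2.imwrite("pics/wd2.png",a)
```

```text
[ 0.44707088 -0.16524179  0.067     ] [ 0.00469433 -0.00115235  0.05790571  1.        ]
```

View pics/wd2.png

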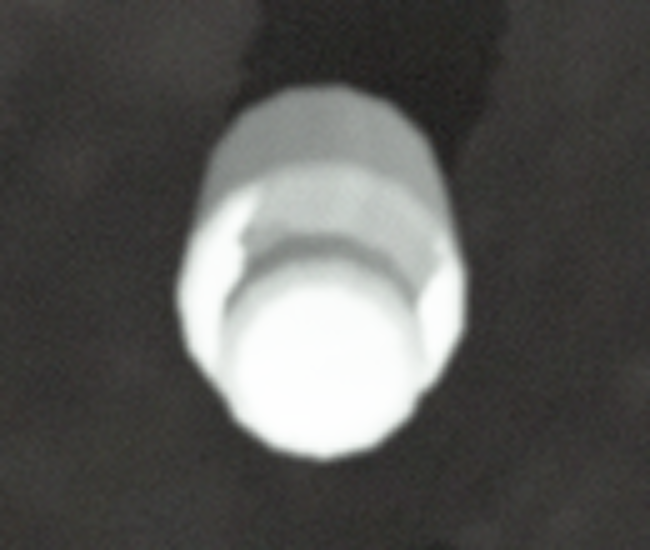

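```bash
python3 -c "
from h import *
c=pickle.load(open('wd.pkl','rb'))
M=np.linalg.inv(c['T']@np.linalg.inv(c['T_tool_cam']))
for z in(.069,.07):print(M@np.append(onz(c,314.8,263.2,z),1))"
python3 -m creep '[[0.2,0.2,-0.3,0.001,-0.001,0.03,0],[0,0,0,0.001,-0.001,0.03,0],[0,0,0,0,0,0.02,0],[0,0,0,0,0,0.006,0],[0,0,0,0,0,0,0]]' 40;  python3 p.py .447 -.168 .036
```

```text
[ 2.78607562e-03 -6.66005525e-04  5.59167345e-02  1.00000000e+00]
[ 3.18811122e-03 -6.59320076e-04  5.49149112e-02  1.00000000e+00]
time: 3.47
position: [0.4569, -0.1665, 0.0444]
eef_rot: [0.463, 0.886, 0.004, 0.008]
force: [0.2, -0.2, 0.8]
gripper_width: 0.0853
t 3.47 pos [ 0.4569 -0.1665  0.0444] F [ 0.2 -0.2  0.8] w 0.0853
turn [0.84 0.61 0.28] shift [ 0.0045 -0.0091  0.0082] in goal axes [ 0.0044 -0.009   0.0084]
```

```bash
python3 -m creep '[[0.8,0.6,0.3,0.003,-0.008,0.004,0],[0,0,0,0,0,0.002,0],[0,0,0,0,0,0,0]]' 40;  python3 p.py .4465 -.168 .036
```

```text
time: 3.72
position: [0.4511, -0.169, 0.0417]
eef_rot: [0.466, 0.885, 0.001, 0.003]
force: [0.0, -0.7, 0.1]
gripper_width: 0.0853
t 3.72 pos [ 0.4511 -0.169   0.0417] F [ 0.  -0.7  0.1] w 0.0853
turn [0.26 0.21 0.01] shift [ 0.0034 -0.0032  0.0057] in goal axes [ 0.0034 -0.0032  0.0057]
```

```bash
python3 -m creep '[[0.2,0.2,0,0.002,-0.003,0.006,0],[0,0,0,0,0,0,0]]' 40;  python3 p.py .4465 -.168 .036; python3 w.py we
```

```text
time: 3.88
position: [0.4485, -0.1693, 0.0371]
eef_rot: [0.466, 0.885, 0.001, 0.002]
force: [0.1, 0.7, 0.7]
gripper_width: 0.0851
t 3.88 pos [ 0.4485 -0.1693  0.0371] F [0.1 0.7 0.7] w 0.0851
turn [0.2  0.15 0.01] shift [ 0.0022 -0.0009  0.0011] in goal axes [ 0.0022 -0.0009  0.0011]
[ 0.4485179  -0.16933601  0.03713165] 3.8833
```

View pics/we.png

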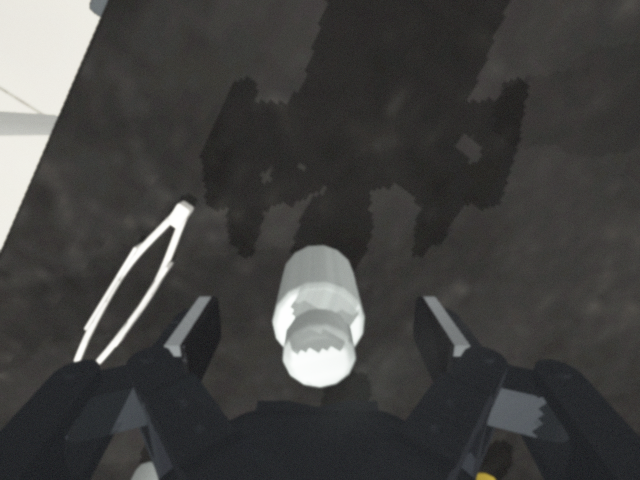

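The weight stands centred between the jaws, knob at (319,362). I'm closing on it.

```bash
python3 -c "
from h import *
c=pickle.load(open('we.pkl','rb'))
M=np.linalg.inv(c['T']@np.linalg.inv(c['T_tool_cam']))
print(onz(c,319,364,.07),M@np.append(onz(c,319,364,.07),1))"
python3 -m creep '[[0,0,0,0.001,0,0.001,0.3],[0,0,0,0,0,0,0.4],[0,0,0,0,0,0,0.5],[0,0,0,0,0,0,0.6],[0,0,0,0,0,0,0.7],[0,0,0,0,0,0,0.8],[0,0,0,0,0,0,0.8],[0,0,0,0,0,0,0.8]]' 40;  python3 p.py .4465 -.168 .036;python3 w.py wf
```

```text
[ 0.44868743 -0.16753685  0.07      ] [ 0.00129896  0.00127628 -0.03286758  1.        ]
time: 4.6
position: [0.449, -0.1689, 0.0374]
eef_rot: [0.466, 0.885, 0.001, 0.003]
force: [-0.3, -0.1, 1.8]
gripper_width: 0.0367
t 4.60 pos [ 0.449  -0.1689  0.0374] F [-0.3 -0.1  1.8] w 0.0367
turn [ 0.32  0.26 -0.  ] shift [ 0.0021 -0.0016  0.0014] in goal axes [ 0.0021 -0.0016  0.0014]
[ 0.44901547 -0.16886874  0.03740469] 4.6
```

View pics/wf.png

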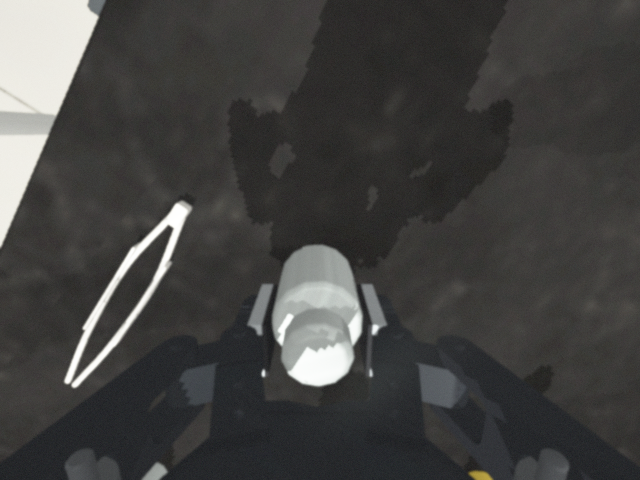

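The jaws hold the body at a 36.7 mm reading. Lifting.

```bash
python3 -m creep '[[0.3,0.2,0,0,0,-0.005,0.8],[0,0,0,0,0,-0.01,0.8],[0,0,0,0,0,-0.02,0.8],[0,0,0,0,0,-0.03,0.8],[0,0,0,0,0,-0.03,0.8],[0,0,0,0,0,-0.03,0.8],[0,0,0,0,0,-0.01,0.8],[0,0,0,0,0,0,0.8]]' 60;  python3 p.py .541 .088 .17; python3 w.py wg
```

```text
time: 5.32
position: [0.4437, -0.1674, 0.177]
eef_rot: [0.466, 0.885, -0.003, -0.007]
force: [-0.2, -0.2, -5.3]
gripper_width: 0.0355
t 5.32 pos [ 0.4437 -0.1674  0.177 ] F [-0.2 -0.2 -5.3] w 0.0355
turn [-0.63 -0.54 -0.1 ] shift [0.1557 0.2247 0.006 ] in goal axes [0.1553 0.2249 0.007 ]
[ 0.44367053 -0.16739142  0.17695171] 5.3167
```

View pics/wg.png

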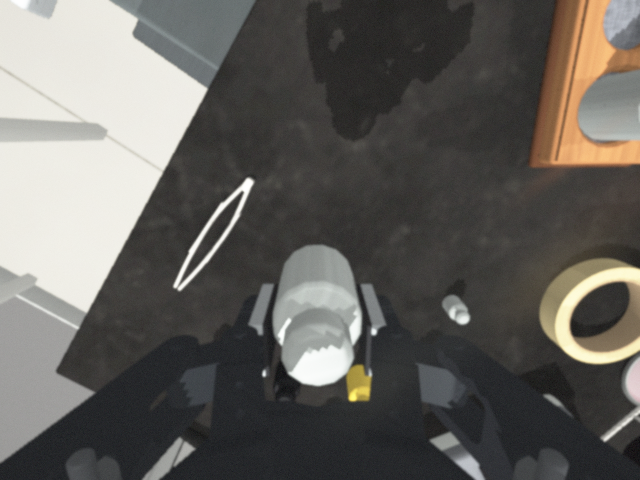

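The weight hangs level in the jaws, with 5 N on the wrist. Moving it over the 500 g bore.

```bash
python3 -m creep '[[-0.6,-0.5,0,0.01,0.015,-0.004,0.8],[0,0,0,0.017,0.025,-0.004,0.8],[0,0,0,0.017,0.025,-0.004,0.8],[0,0,0,0.017,0.025,-0.004,0.8],[0,0,0,0.017,0.025,0,0.8],[0,0,0,0.017,0.025,0,0.8],[0,0,0,0.017,0.025,0,0.8],[0,0,0,0.017,0.025,0,0.8],[0,0,0,0.015,0.02,0,0.8],[0,0,0,0.006,0.01,0,0.8],[0,0,0,0,0,0,0.8]]' 60;  python3 p.py .5427 .088 .12; python3 w.py wh
```

```text
time: 6.28
position: [0.5321, 0.0896, 0.1756]
eef_rot: [0.47, 0.882, -0.01, -0.013]
force: [0.5, 0.8, -5.1]
gripper_width: 0.0356
t 6.28 pos [0.5321 0.0896 0.1756] F [ 0.5  0.8 -5.1] w 0.0356
turn [-1.67 -0.79 -0.63] shift [-0.008   0.0096  0.0553] in goal axes [-0.0073  0.0079  0.0556]
[0.53207118 0.0895995  0.17564338] 6.2833
```

View pics/wh.png

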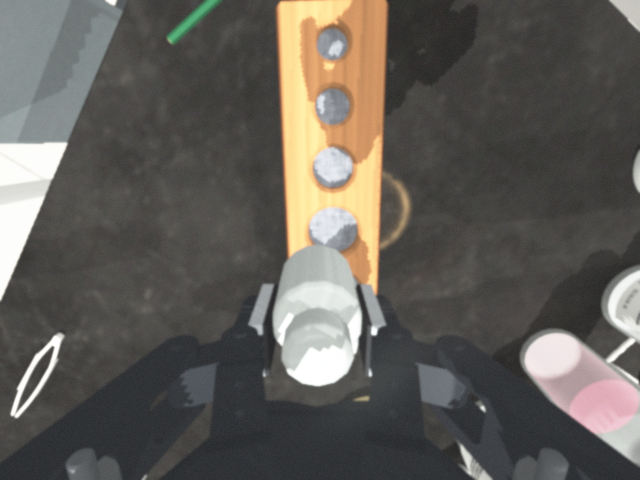

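All four bores are in view: 50 g (333,43), 100 g (333,105), 200 g (333,167) and 500 g (334,231), with the held weight in front. I'll measure them from this closer picture.

```bash
python3 - <<'E'
from h import *
c=pickle.load(open("wh.pkl","rb"))
for n,p in dict(b50=(333,43),b100=(333,105),b200=(333.5,166.5),b500=(333.5,231)).items(): print(n,onz(c,*p,.024).round(4))
a=cv2.resize(c["frame"][0:300,270:400],None,fx=2,fy=2);cv2.imwrite("pics/wh2.png",a)
E
python3 -m creep '[[-1.6,-0.8,-0.6,-0.005,0.008,0.015,0.8],[0,0,0,0,0,0.01,0.8],[0,0,0,0,0,0,0.8]]' 60;  python3 p.py .5427 .088 .12; python3 w.py wi
```

```text
b50 [0.4591 0.2133 0.024 ]
b100 [0.4838 0.1776 0.024 ]
b200 [0.5111 0.1386 0.024 ]
b500 [0.5427 0.093  0.024 ]
time: 6.58
position: [0.5375, 0.0833, 0.1475]
eef_rot: [0.468, 0.884, -0.004, -0.002]
force: [-0.9, -0.1, -5.0]
gripper_width: 0.036
t 6.58 pos [0.5375 0.0833 0.1475] F [-0.9 -0.1 -5. ] w 0.0360
turn [-0.51  0.02 -0.36] shift [0.001  0.0072 0.0275] in goal axes [0.001  0.007  0.0275]
[0.53751974 0.08325712 0.14751992] 6.5833
```

View pics/wi.png

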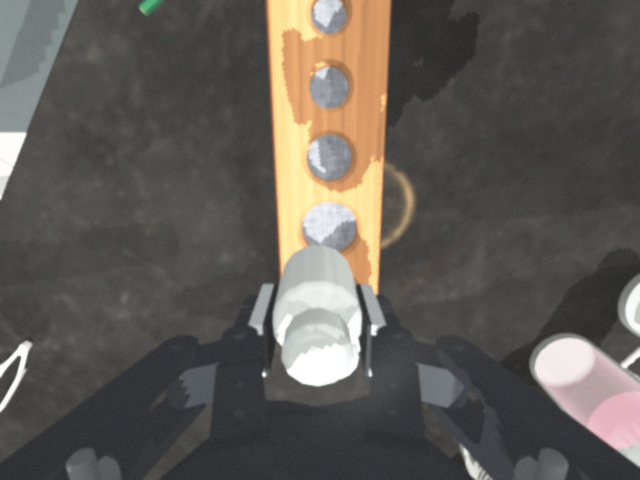

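```bash
cat > bores.py <<'E'
import sys;from h import *
c=pickle.load(open(sys.argv[1]+".pkl","rb"))
f=c["frame"];hsv=cv2.cvtColor(f,cv2.COLOR_BGR2HSV)
m=(hsv[...,1]<110).astype(np.uint8)
o=(hsv[...,1]>110)
n,l,st,ce=cv2.connectedComponentsWithStats(m)
for i in range(1,n):
    x,y,w,h,A=st[i]
    if 300<A<4000 and .6<w/h<1.7 and A/(w*h)>.6:
        print(st[i],ce[i].round(1),[onz(c,*ce[i],z).round(4) for z in(.018,.024,.03)])
E
python3 bores.py wi;python3 bores.py wh
python3 - <<'E'
import cv2
import pickle
f=pickle.load(open('wi.pkl','rb'))["frame"]
cv2.imwrite('pics/wi2.png',cv2.resize(f[0:260,255:405],None,fx=2.3,fy=2.3))
E
```

```text
[ 310    0   37   35 1062] [328.5  15.9] [array([0.4583, 0.2132, 0.018 ]), array([0.4591, 0.2117, 0.024 ]), array([0.46  , 0.2102, 0.03  ])]
[ 309   66   41   44 1394] [328.6  87.3] [array([0.4835, 0.1769, 0.018 ]), array([0.4838, 0.1763, 0.024 ]), array([0.4841, 0.1756, 0.03  ])]
[316  27  33  34 874] [331.8  43.8] [array([0.4579, 0.2136, 0.018 ]), array([0.4586, 0.2123, 0.024 ]), array([0.4594, 0.2111, 0.03  ])]
[ 314   87   37   39 1101] [332.  106.1] [array([0.4833, 0.1769, 0.018 ]), array([0.4836, 0.1764, 0.024 ]), array([0.4838, 0.176 , 0.03  ])]
```

View pics/wi2.png

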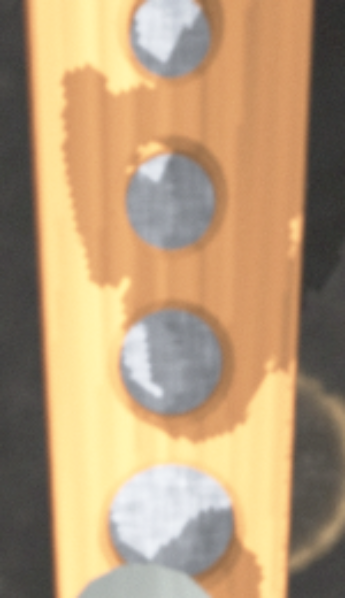

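Zoomed, the rims and felts are clear; the 500 g bore is partly hidden by the held weight at the bottom. I'll compare the weight's bottom edge and the bores through the same camera.

Run:
```python
from h import *
c=pickle.load(open("wi.pkl","rb"))
f=c["frame"]
K=c["T_tool_cam"]
print("weight bottom far edge tool", [onz(c,u,247,.0374,T=K).round(4) for u in (316,)], "left/right shoulder top z",onz(c,274,318,-.0106,T=K).round(4),onz(c,363,318,-.0106,T=K).round(4))
# bore outlines: outer ring extents at z=.03 read from zoom: 100: left124 right226 top134 bottom250 ; 200: L118 R234 T302 B417
z=2.3
for n,(L,Rr,t,b) in dict(b100=(124,228,135,251),b200=(117,236,299,418)).items():
    u=255+(L+Rr)/2/z; v=(t+b)/2/z
    print(n,u,v,onz(c,u,v,.03).round(4))
cv2.imwrite("pics/wi3.png",cv2.resize(f[60:260,270:390],None,fx=3,fy=3,interpolation=cv2.INTER_CUBIC)); cv2.imwrite("pics/wi4.png",cv2.resize(f[230:400,250:390],None,fx=3.5,fy=3.5,interpolation=cv2.INTER_CUBIC))
```

```text
weight bottom far edge tool [array([0.0194, 0.0001, 0.0374])] left/right shoulder top z [ 0.0058 -0.0167 -0.0106] [ 0.0058  0.0191 -0.0106]
b100 331.5217391304348 83.91304347826087 [0.4845 0.1784 0.03  ]
b200 331.7391304347826 155.8695652173913 [0.5118 0.1396 0.03  ]
```

View pics/wi3.png

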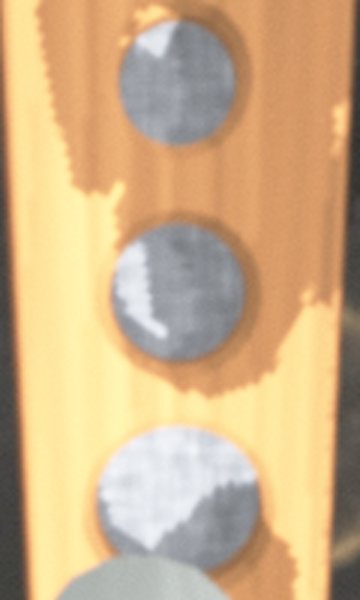

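View pics/wi4.png

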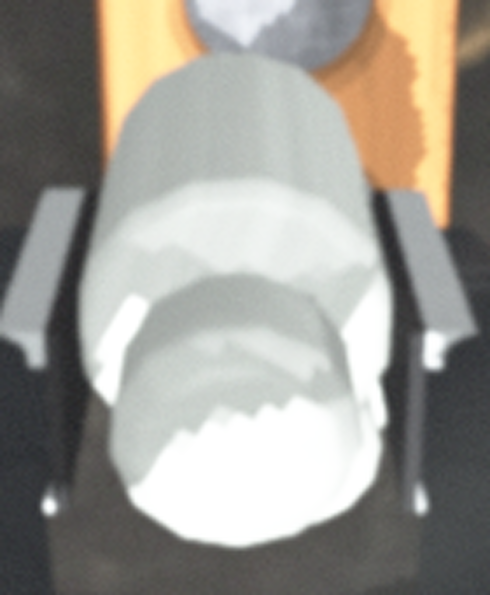

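```bash
python3 -m creep '[[-0.5,0,-0.3,0.001,0.006,0.012,0.8],[0,0,0,0,0.001,0.008,0.8],[0,0,0,0,0,0,0.8]]' 60;  python3 p.py .5423 .089 .08; python3 w.py wj
python3 - <<'E'
from h import *
from workcell import vision
for n in("scene","top"):
    c=vision.capture(n);pickle.dump(c,open(n+"1.pkl","wb"))
    x,y,w,h=(195,150,160,110) if n=="scene" else (145,175,160,120)
    cv2.imwrite(f"pics/{n}1.png",cv2.resize(c["frame"][y:y+h,x:x+w],None,fx=5,fy=5,interpolation=cv2.INTER_CUBIC))
s=pickle.load(open("scene0.pkl","rb"))
cv2.imwrite("pics/s0b.png",cv2.resize(s["frame"][175:245,195:345],None,fx=5,fy=5,interpolation=cv2.INTER_CUBIC))
E
```

```text
time: 6.88
position: [0.5423, 0.0836, 0.1286]
eef_rot: [0.469, 0.883, -0.001, -0.0]
force: [0.2, -0.0, -4.3]
gripper_width: 0.0356
t 6.88 pos [0.5423 0.0836 0.1286] F [ 0.2 -0.  -4.3] w 0.0356
turn [-0.07  0.03 -0.45] shift [0.0045 0.0031 0.0485] in goal axes [0.0044 0.0031 0.0486]
[0.54228991 0.08361258 0.12855645] 6.8833
```

View pics/s0b.png

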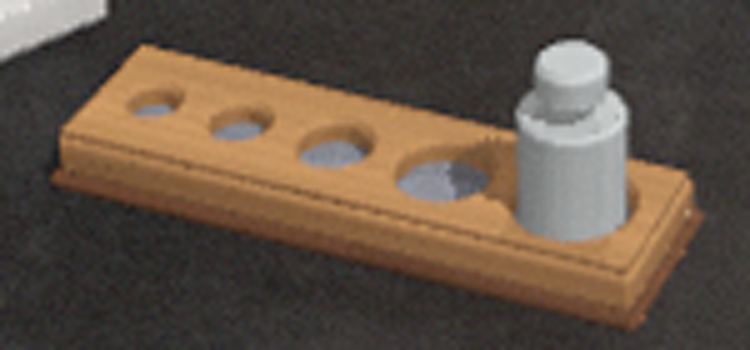

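View pics/scene1.png

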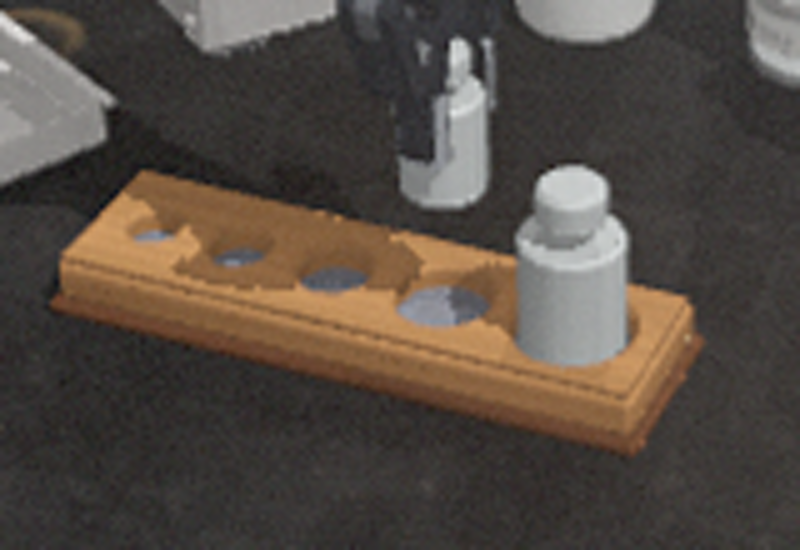

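View pics/wj.png

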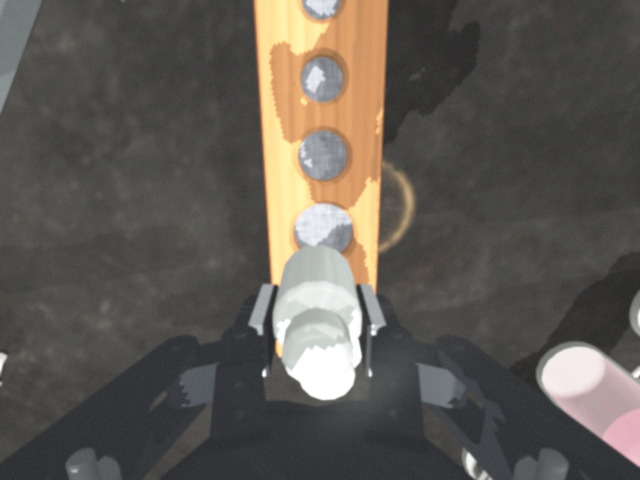

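In the scene view, the bore mouths (crop /5 plus offset) are at 500 g (284.2,209.6), 200 g (262.2,204.4), 100 g (243.2,199.6) and 50 g (226.2,195.6). The held weight hangs upright. In the wrist view the 500 g bore is at about (324,229), with the 1 kg knob visible just beyond the held one.

Run:
```python
from h import *
s=pickle.load(open("scene0.pkl","rb"))
for p in((284.2,209.6),(262.2,204.4),(243.2,199.6),(226.2,195.6)): print(onz(s,*p,.03).round(4))
c=pickle.load(open("wj.pkl","rb"))
cv2.imwrite("pics/wj2.png",cv2.resize(c["frame"][60:260,260:390],None,fx=3,fy=3,interpolation=cv2.INTER_CUBIC))
s=pickle.load(open("scene1.pkl","rb"))
# held weight bottom in scene1 crop: bottom arc lowest (446,207), L399 R489
```

```text
[0.5389 0.0851 0.03  ]
[0.5079 0.1291 0.03  ]
[0.4812 0.169  0.03  ]
[0.4562 0.2045 0.03  ]
```

View pics/wj2.png

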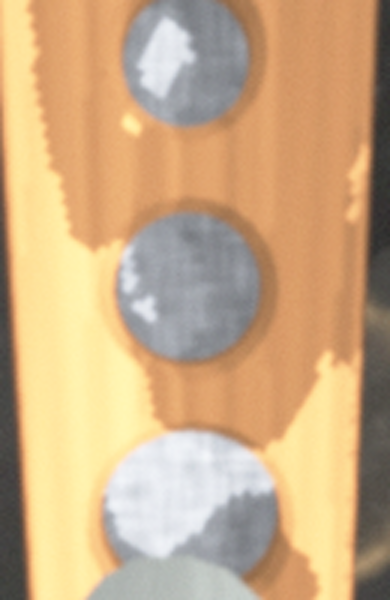

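View pics/top1.png

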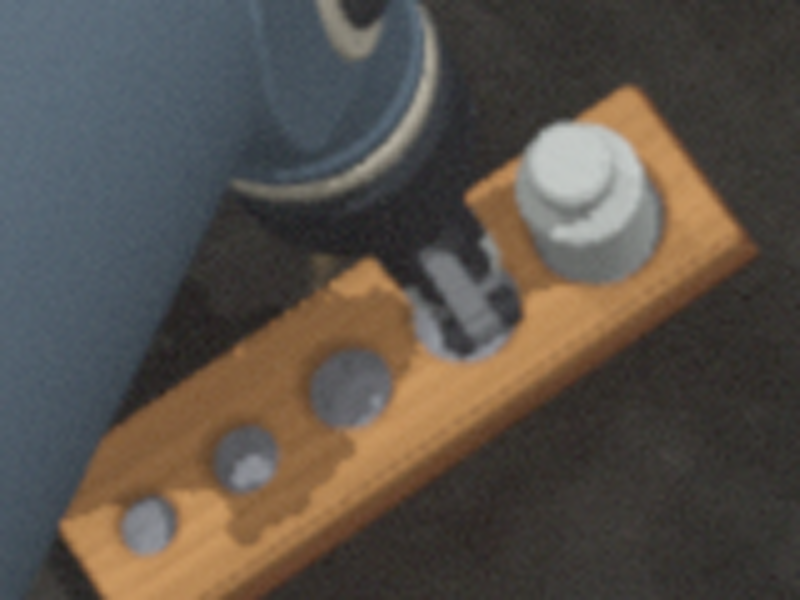

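Correcting the top and scene rays by what the grasp showed, both put the 500 g bore at about (0.5418, 0.0887). Lowering to just above it.

```bash
python3 -m creep '[[0,0,-0.4,0.003,0.002,0.015,0.8],[0,0,0,0.001,0,0.015,0.8],[0,0,0,0,0,0.008,0.8],[0,0,0,0,0,0,0.8]]' 60;  python3 p.py .5423 .088 .08; python3 w.py wk
python3 - <<'E'
from h import *
from workcell import vision
c=vision.capture("scene");pickle.dump(c,open("scene2.pkl","wb"))
cv2.imwrite("pics/scene2.png",cv2.resize(c["frame"][150:250,215:345],None,fx=6,fy=6,interpolation=cv2.INTER_CUBIC))
E
```

```text
time: 7.37
position: [0.5455, 0.0887, 0.0946]
eef_rot: [0.466, 0.885, 0.003, 0.003]
force: [-0.7, -0.1, -4.3]
gripper_width: 0.0362
t 7.37 pos [0.5455 0.0887 0.0946] F [-0.7 -0.1 -4.3] w 0.0362
turn [ 0.49  0.19 -0.05] shift [ 0.0013 -0.0031  0.0146] in goal axes [ 0.0012 -0.003   0.0146]
[0.54546619 0.08870798 0.09461044] 7.3667
```

View pics/scene2.png

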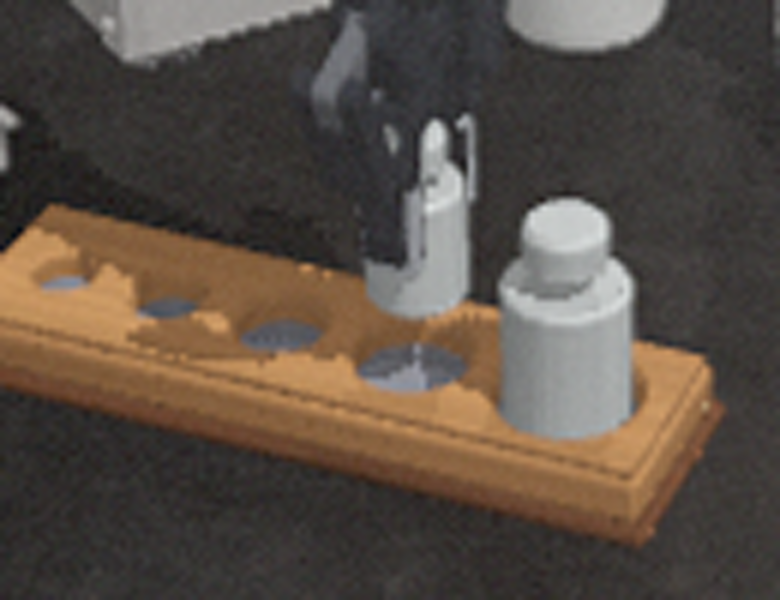

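View pics/wk.png

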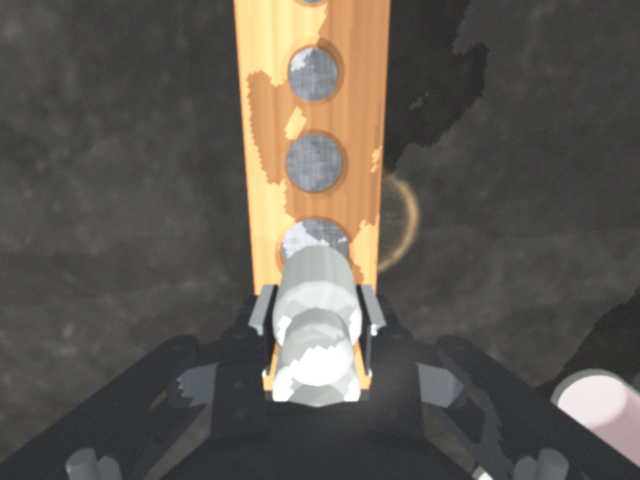

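The wrist view shows the bore at column 314 and the weight at 316, so sideways they differ by about 2 mm, which agrees with the plan. The scene view shows the weight standing above and behind its bore, as expected at this height. Lowering further.

```bash
python3 -m creep '[[0.5,0.2,0,0.001,-0.003,0.01,0.8],[0,0,0,0,-0.001,0.008,0.8],[0,0,0,0,0,0,0.8]]' 60;  python3 p.py .5423 .088 .07; python3 w.py wl
python3 - <<'E'
from h import *
c=pickle.load(open("wl.pkl","rb"))
cv2.imwrite("pics/wl2.png",cv2.resize(c["frame"][120:320,230:400],None,fx=3,fy=3,interpolation=cv2.INTER_CUBIC))
E
```

```text
time: 7.72
position: [0.5442, 0.0872, 0.0786]
eef_rot: [0.466, 0.885, 0.002, 0.002]
force: [-0.3, -0.2, -5.9]
gripper_width: 0.036
t 7.72 pos [0.5442 0.0872 0.0786] F [-0.3 -0.2 -5.9] w 0.0360
turn [ 0.31  0.11 -0.07] shift [ 0.0017 -0.0011  0.0086] in goal axes [ 0.0017 -0.0011  0.0086]
[0.54415096 0.08723984 0.07864609] 7.7167
```

View pics/wl2.png

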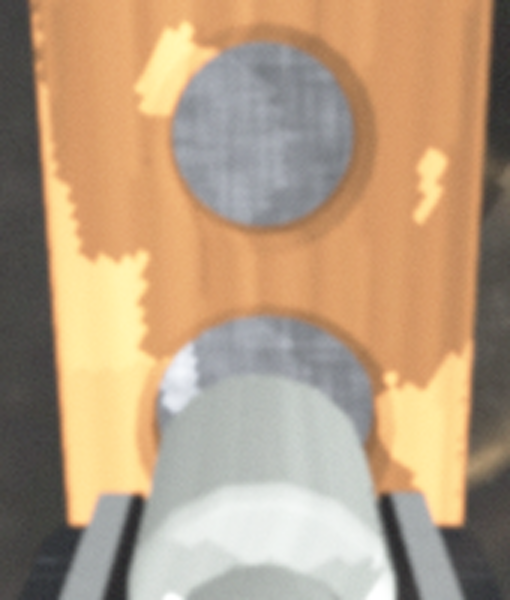

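Run:
```python
from h import *
c=pickle.load(open("wl.pkl","rb"));K=c["T_tool_cam"];h=.0786
g=lambda u,v,z:onz(c,230+u/3,120+v/3,h-z,T=K)
print("felt edge",g(265,314,.027)-[.022,0,0],"outer",g(265,307,.03)-[.025,0,0])
print("sides felt",g(158,415,.027),g(375,415,.027),"outer",g(145,420,.03),g(393,420,.03))
print("weight bottom",onz(c,230+255/3,120+374/3,.0374,T=K)-[.019,0,0], "sides",g(163,430,.05),g(362,430,.05))
print("b200 felt/outer", g(263,(41+228)/2,.027),g(265,(30+238)/2,.03))
```

```text
felt edge [0.00574211 0.00140689 0.0516    ] outer [0.00489076 0.0013921  0.0486    ]
sides felt [ 0.00755927 -0.01923833  0.0516    ] [0.00752849 0.02265719 0.0516    ] outer [ 0.00769789 -0.021413    0.0486    ] [0.00766327 0.02574686 0.0486    ]
weight bottom [ 0.00170252 -0.00040771  0.0374    ] sides [ 0.01368639 -0.01595255  0.0286    ] [0.01366169 0.01773271 0.0286    ]
b200 felt/outer [0.06069248 0.00103098 0.0516    ] [0.06104789 0.0013718  0.0486    ]
```

The direct comparison gives the bore centre as +3.5 mm in tool x and about +1.5 mm in y from the weight. I'll take most of that, go a little lower and look again.

```bash
python3 -m creep '[[0.3,0.1,0,0.0035,0.0005,0.002,0.8],[0,0,0,0,0.0,0.004,0.8],[0,0,0,0,0,0,0.8]]' 60;  python3 p.py .5423 .088 .07; python3 w.py wm
python3 - <<'E'
from h import *
c=pickle.load(open("wm.pkl","rb"))
cv2.imwrite("pics/wm2.png",cv2.resize(c["frame"][120:320,230:400],None,fx=3,fy=3,interpolation=cv2.INTER_CUBIC))
E
```

```text
time: 8.02
position: [0.5432, 0.0907, 0.073]
eef_rot: [0.466, 0.885, 0.0, 0.0]
force: [-0.4, -0.2, -5.0]
gripper_width: 0.0364
t 8.02 pos [0.5432 0.0907 0.073 ] F [-0.4 -0.2 -5. ] w 0.0364
turn [ 0.06  0.03 -0.09] shift [-0.0017 -0.0022  0.003 ] in goal axes [-0.0017 -0.0022  0.003 ]
[0.54315135 0.09069377 0.07296559] 8.0167
```

View pics/wm2.png

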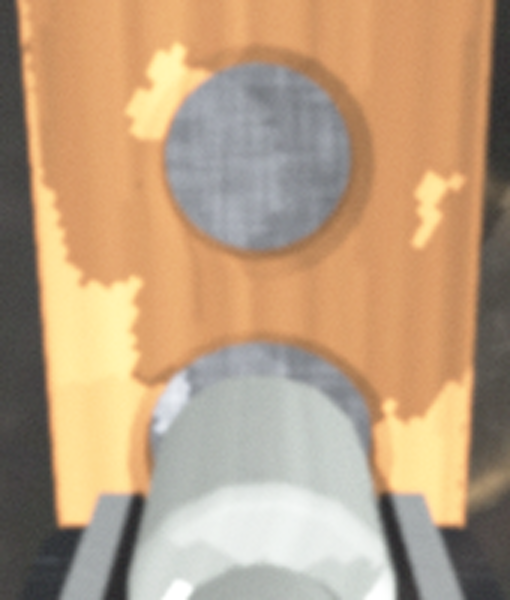

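Run:
```python
from h import *
c=pickle.load(open("wm.pkl","rb"));K=c["T_tool_cam"];h=.073
g=lambda u,v,z:onz(c,230+u/3,120+v/3,h-z,T=K)
print("felt edge",g(262,341,.027)-[.022,0,0],"outer",g(262,335,.03)-[.025,0,0])
print("sides felt",g(150,435,.027),g(372,435,.027),"outer",g(132,450,.03),g(390,450,.03))
print("weight bottom",onz(c,230+255/3,120+374/3,.0374,T=K)-[.019,0,0])
print("b200 felt/outer", g(257,(62+250)/2,.027),g(258,(48+258)/2,.03))
```

```text
felt edge [0.00215865 0.00083479 0.046     ] outer [0.00118785 0.00083048 0.043     ]
sides felt [ 0.005688   -0.02025705  0.046     ] [0.00565751 0.02154078 0.046     ] outer [ 0.00391169 -0.02334782  0.043     ] [0.00387677 0.02462563 0.043     ]
weight bottom [ 0.00170323 -0.00040886  0.0374    ]
b200 felt/outer [ 5.75523594e-02 -2.12728757e-05  4.60000000e-02] [0.0583877 0.0001594 0.043    ]
```

The bore and weight centres now agree to within 1 to 2 mm. Lowering slowly into the bore while watching the force.

```bash
python3 -m creep '[[0,0,0,0.001,0,0.003,0.8],[0,0,0,0,0,0.003,0.8],[0,0,0,0,0,0.003,0.8],[0,0,0,0,0,0,0.8]]' 60;  python3 p.py .5427 .0915 .055
```

```text
time: 8.4
position: [0.5432, 0.0922, 0.0638]
eef_rot: [0.466, 0.885, 0.001, 0.001]
force: [-0.6, 0.3, -4.6]
gripper_width: 0.0363
t 8.40 pos [0.5432 0.0922 0.0638] F [-0.6  0.3 -4.6] w 0.0363
turn [ 0.15  0.04 -0.06] shift [-0.0003 -0.0008  0.0088] in goal axes [-0.0003 -0.0008  0.0088]
```

```bash
python3 -m creep '[[0,0,0,0,-0.0005,0.003,0.8],[0,0,0,0,0,0.002,0.8],[0,0,0,0,0,0.001,0.8],[0,0,0,0,0,0,0.8]]' 60;  python3 p.py .5427 .0915 .055; python3 w.py wn;python3 - <<'E'
from h import *
c=pickle.load(open("wn.pkl","rb"))
cv2.imwrite("pics/wn2.png",cv2.resize(c["frame"][120:320,230:400],None,fx=3,fy=3,interpolation=cv2.INTER_CUBIC))
E
```

```text
time: 8.73
position: [0.5427, 0.0917, 0.0569]
eef_rot: [0.466, 0.885, 0.001, 0.001]
force: [0.2, -0.4, -5.5]
gripper_width: 0.0362
t 8.73 pos [0.5427 0.0917 0.0569] F [ 0.2 -0.4 -5.5] w 0.0362
turn [ 0.13  0.04 -0.08] shift [-0.0001 -0.0001  0.0019] in goal axes [-0.0001 -0.0001  0.0019]
[0.54271624 0.09167128 0.05690524] 8.7333
```

View pics/wn2.png

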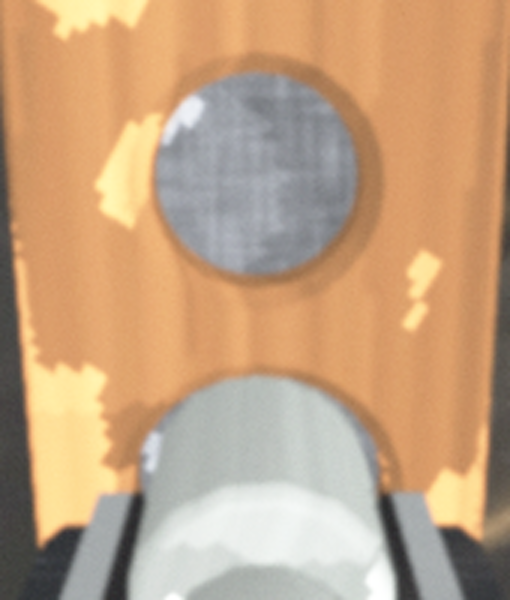

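The weight is inside the bore mouth, with even side gaps and no contact force. Only the last 2 mm remain.

```bash
python3 -m creep '[[0,0,0,-0.0005,0,0.0015,0.8],[0,0,0,0,0,0.001,0.8],[0,0,0,0,0,0,0.8]]' 60;  python3 p.py .5427 .0915 .055
```

```text
time: 9.03
position: [0.5436, 0.0913, 0.0559]
eef_rot: [0.466, 0.885, 0.002, 0.001]
force: [0.5, -0.0, -5.9]
gripper_width: 0.0359
t 9.03 pos [0.5436 0.0913 0.0559] F [ 0.5 -0.  -5.9] w 0.0359
turn [ 0.2   0.01 -0.08] shift [ 0.0006 -0.0006  0.0009] in goal axes [ 0.0006 -0.0006  0.0009]
```

```bash
python3 -m creep '[[0.2,0,0,0.0005,-0.0005,0.0015,0.8],[0,0,0,0,0,0.001,0.8],[0,0,0,0,0,0,0.8]]' 60;  python3 p.py .5427 .0915 .055
```

```text
time: 9.28
position: [0.5439, 0.0913, 0.0559]
eef_rot: [0.466, 0.885, 0.001, 0.0]
force: [-0.1, 0.5, -4.3]
gripper_width: 0.0361
t 9.28 pos [0.5439 0.0913 0.0559] F [-0.1  0.5 -4.3] w 0.0361
turn [ 0.12 -0.   -0.11] shift [ 0.0009 -0.0009  0.0009] in goal axes [ 0.0009 -0.0009  0.0009]
```

```bash
python3 -m creep '[[0,0,0,0.0005,-0.001,0.003,0.8],[0,0,0,0,0,0,0.8]]' 60;  python3 p.py .5427 .0915 .055
```

```text
time: 9.45
position: [0.5448, 0.0914, 0.0563]
eef_rot: [0.467, 0.884, 0.003, 0.001]
force: [1.0, 0.5, -4.9]
gripper_width: 0.0362
t 9.45 pos [0.5448 0.0914 0.0563] F [ 1.   0.5 -4.9] w 0.0362
turn [ 0.35 -0.   -0.13] shift [ 0.0013 -0.0016  0.0013] in goal axes [ 0.0013 -0.0016  0.0013]
```

```bash
python3 -m creep '[[0.3,0,0,0.0005,-0.001,0.002,0.8],[0,0,0,0.0005,-0.001,0.002,0.8],[0,0,0,0,-0.0005,0.002,0.8]]' 60;  python3 p.py .5427 .0915 .055; python3 w.py wo
python3 - <<'E'
from h import *
from workcell import vision
c=vision.capture("scene");pickle.dump(c,open("scene3.pkl","wb"))
cv2.imwrite("pics/scene3.png",cv2.resize(c["frame"][150:250,215:345],None,fx=6,fy=6,interpolation=cv2.INTER_CUBIC))
E
```

```text
time: 9.7
position: [0.5449, 0.0913, 0.0554]
eef_rot: [0.467, 0.884, 0.003, 0.001]
force: [-7.7, 0.8, 20.2]
gripper_width: 0.036
t 9.70 pos [0.5449 0.0913 0.0554] F [-7.7  0.8 20.2] w 0.0360
turn [ 0.35 -0.03 -0.15] shift [ 0.0015 -0.0017  0.0004] in goal axes [ 0.0015 -0.0017  0.0004]
[0.54492115 0.09125375 0.0554384 ] 9.7
```

View pics/scene3.png

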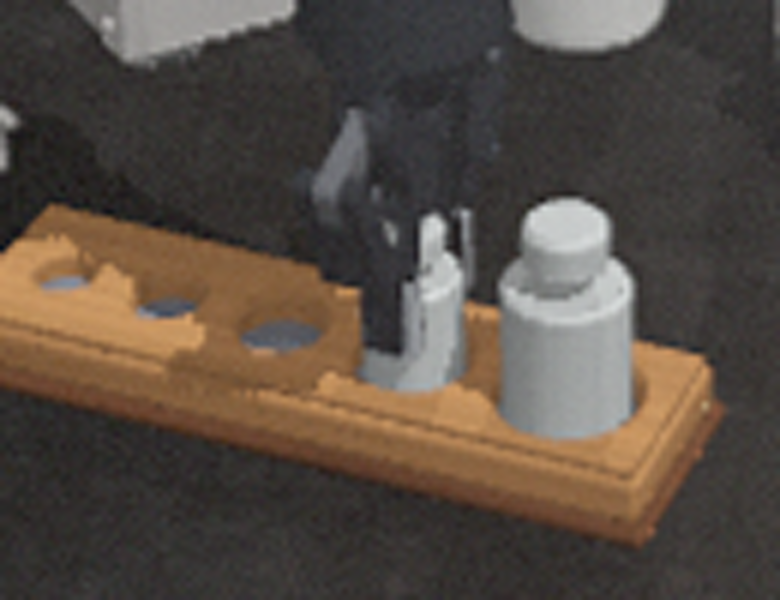

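View pics/wo.png

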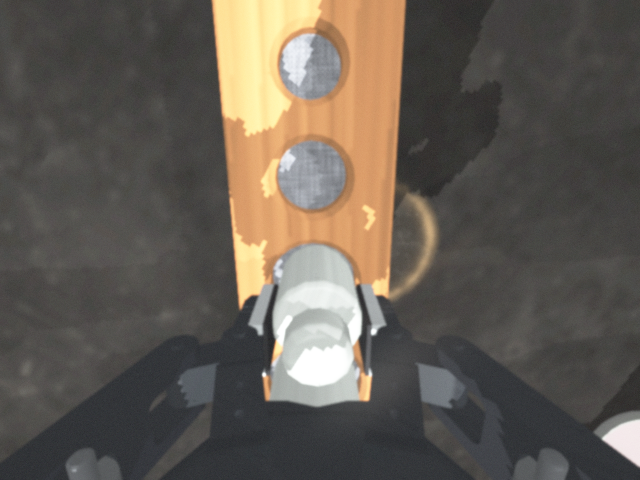

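The contact force came up to about 25 N with the TCP at 0.0554, which puts the underside at 18 mm: it is on the felt, upright in both views. Relieving the load, then opening.

```bash
python3 -m creep '[[0,0,0,0,0,-0.0005,0.8],[0,0,0,0,0,0,0.5],[0,0,0,0,0,0,0.45],[0,0,0,0,0,0,0.4],[0,0,0,0,0,0,0.3],[0,0,0,0,0,0,0.2],[0,0,0,0,0,0,0.1],[0,0,0,0,0,0,0]]' 40;  python3 p.py .5427 .0915 .055; python3 w.py wp
```

```text
time: 10.47
position: [0.5467, 0.0916, 0.0557]
eef_rot: [0.467, 0.884, 0.003, 0.003]
force: [-0.2, 0.4, -0.2]
gripper_width: 0.085
t 10.47 pos [0.5467 0.0916 0.0557] F [-0.2  0.4 -0.2] w 0.0850
turn [ 0.5   0.11 -0.12] shift [ 0.0022 -0.0034  0.0006] in goal axes [ 0.0022 -0.0034  0.0007]
[0.54674288 0.09163485 0.05566931] 10.4667
```

View pics/wp.png

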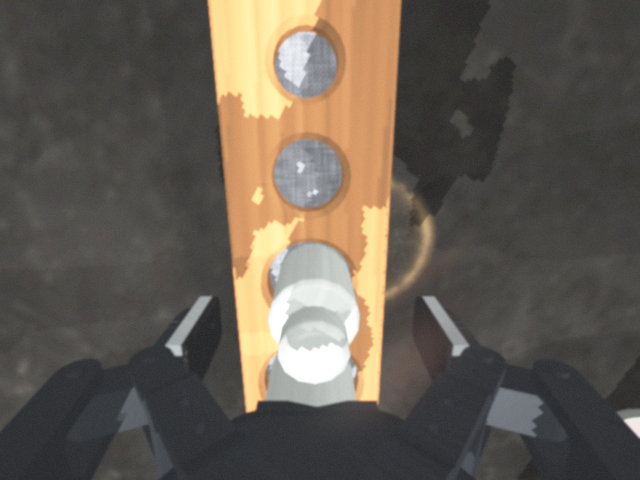

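The weight stands free and upright in its bore, jaws clear (columns 215 and 420), force zero. Lifting away, and checking the balance's clearance near the 200 g weight.

```bash
python3 - <<'E'
from h import *
t=pickle.load(open("top0.pkl","rb"))
for p in((440,166),(376,128),(486,97),(463,152),(497,188)): print(p,onz(t,*p,.0).round(3),onz(t,*p,.05).round(3), )
E
python3 -m creep '[[0,0,0,0,0,-0.01,0],[0,0,0,0,0,-0.02,0],[0,0,0,0,0,-0.03,0],[0,0,0,0,0,-0.03,0],[0,0,0,0,0,-0.03,0],[0,0,0,0,0,-0.02,0],[0,0,0,0,0,0,0]]' 40; python3 p.py .589 -.367 .15
```

```text
(440, 166) [ 0.694 -0.322  0.   ] [ 0.674 -0.309  0.05 ]
(376, 128) [ 0.782 -0.192  0.   ] [ 0.757 -0.185  0.05 ]
(486, 97) [ 0.852 -0.433  0.   ] [ 0.823 -0.413  0.05 ]
(463, 152) [ 0.725 -0.373  0.   ] [ 0.703 -0.356  0.05 ]
(497, 188) [ 0.645 -0.437  0.   ] [ 0.627 -0.416  0.05 ]
time: 11.1
position: [0.5445, 0.09, 0.2037]
eef_rot: [0.467, 0.884, 0.002, 0.002]
force: [0.9, -0.0, 0.9]
gripper_width: 0.0856
t 11.10 pos [0.5445 0.09   0.2037] F [ 0.9 -0.   0.9] w 0.0856
turn [ 0.27  0.06 -0.23] shift [-0.4027 -0.2208  0.0532] in goal axes [-0.4018 -0.2222  0.0537]
```

```bash
python3 -m creep '[[0.2,0,-0.2,-0.025,-0.014,0,0.2],[0,0,0,-0.036,-0.02,0,0.2],[0,0,0,-0.036,-0.02,0,0.2],[0,0,0,-0.036,-0.02,0,0.2],[0,0,0,-0.036,-0.02,0,0.2],[0,0,0,-0.036,-0.02,0,0.2],[0,0,0,-0.036,-0.02,0,0.2],[0,0,0,-0.036,-0.02,0,0.2],[0,0,0,-0.036,-0.02,0.01,0.2],[0,0,0,-0.036,-0.02,0.01,0.2],[0,0,0,-0.025,-0.015,0.01,0.2],[0,0,0,0,0,0,0.2]]' 40; python3 p.py .589 -.367 .12; python3 w.py wq
```

```text
time: 12.1
position: [0.5872, -0.3406, 0.1737]
eef_rot: [0.459, 0.888, 0.002, 0.001]
force: [-1.0, -0.7, -0.1]
gripper_width: 0.0683
t 12.10 pos [ 0.5872 -0.3406  0.1737] F [-1.  -0.7 -0.1] w 0.0683
turn [0.33 0.01 0.81] shift [-0.0226 -0.0141  0.0536] in goal axes [-0.0228 -0.0134  0.0537]
[ 0.58716425 -0.34059045  0.17371867] 12.1
```

View pics/wq.png

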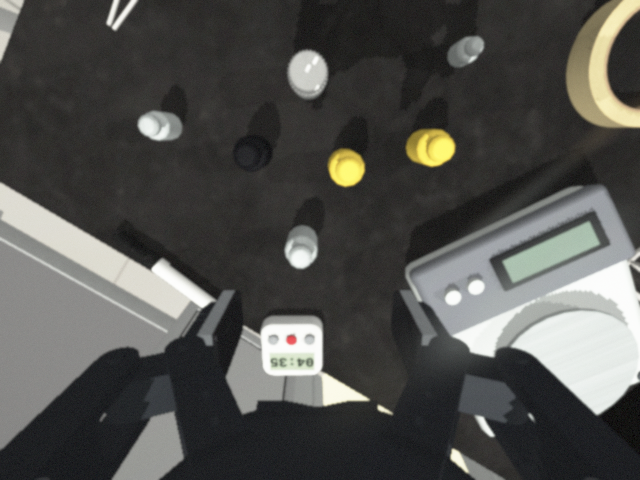

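The 200 g weight is at (302,246), its knob at (299,256). The timer is behind it at (292,345), and the balance is to the right, clear of the jaws.

```bash
python3 - <<'E'
from h import *
c=pickle.load(open("wq.pkl","rb"))
print(onz(c,299,256,.05),onz(c,299,256,.05-0.1737,T=c["T_tool_cam"]*1) if 0 else '')
E
python3 -m creep '[[0.3,0,0.8,-0.02,-0.012,0.012,0.2],[0,0,0,-0.002,-0.001,0.02,0.2],[0,0,0,0,0,0.02,0.2],[0,0,0,0,0,0,0.2]]' 40; python3 p.py .589 -.3665 .035; python3 w.py wr
```

```text
[ 0.58692984 -0.3630262   0.05      ] 
time: 12.48
position: [0.5912, -0.3607, 0.1213]
eef_rot: [0.464, 0.886, 0.003, -0.0]
force: [0.0, 0.9, -0.7]
gripper_width: 0.068
t 12.48 pos [ 0.5912 -0.3607  0.1213] F [ 0.   0.9 -0.7] w 0.0680
turn [ 0.29 -0.16  0.18] shift [-0.0037 -0.0055  0.0862] in goal axes [-0.0035 -0.0051  0.0863]
[ 0.59117463 -0.36073951  0.1212794 ] 12.4833
```

View pics/wr.png

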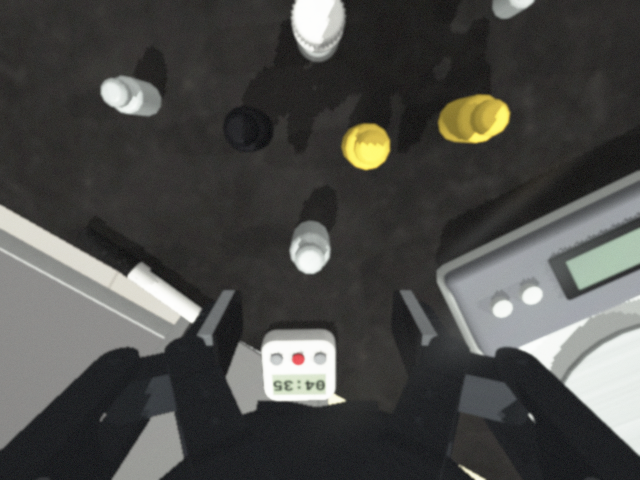

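```bash
cat > kn.py <<'E'
import sys;from h import *
c=pickle.load(open(sys.argv[1]+".pkl","rb"));u,v,z=map(float,sys.argv[2:])
P=onz(c,u,v,z);M=np.linalg.inv(c["T"]@np.linalg.inv(c["T_tool_cam"]))
print("world",P.round(4),"tool",(M@np.append(P,1))[:3].round(4))
E
python3 kn.py wr 310.5 260 .05
python3 -m creep '[[0.3,-0.1,0.2,-0.002,-0.005,0.015,0.2],[0,0,0,0,-0.001,0.02,0.2],[0,0,0,0,0,0.015,0.2],[0,0,0,0,0,0.005,0.2],[0,0,0,0,0,0,0.2]]' 40; python3 p.py .589 -.3665 .035; python3 w.py ws
```

```text
world [ 0.5891 -0.3633  0.05  ] tool [-0.0012 -0.0035  0.0713]
time: 12.95
position: [0.5932, -0.3623, 0.0714]
eef_rot: [0.463, 0.887, 0.002, 0.005]
force: [0.6, 0.5, 0.6]
gripper_width: 0.0682
t 12.95 pos [ 0.5932 -0.3623  0.0714] F [0.6 0.5 0.6] w 0.0682
turn [0.42 0.41 0.4 ] shift [-0.0008 -0.0061  0.0364] in goal axes [-0.0011 -0.0058  0.0364]
[ 0.59318428 -0.36231701  0.07139846] 12.95
```

View pics/ws.png

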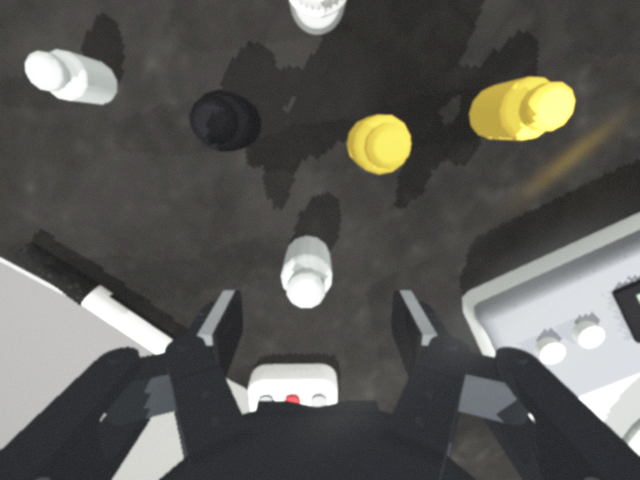

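The knob is at (306,290), slightly left of the jaw mid-line (column 317), as measured. Correcting and finishing the descent.

```bash
python3 kn.py ws 306 290 .05
python3 -m creep '[[0.4,0.4,0.4,-0.001,-0.006,0.012,0.2],[0,0,0,0,-0.002,0.012,0.2],[0,0,0,0,-0.001,0.008,0.2],[0,0,0,0,0,0,0.2]]' 40; python3 p.py .589 -.3655 .030; python3 w.py wt
```

```text
world [ 0.5881 -0.3632  0.05  ] tool [ 0.0023 -0.0048  0.0213]
time: 13.33
position: [0.5883, -0.3694, 0.0407]
eef_rot: [0.465, 0.885, -0.0, 0.003]
force: [0.2, -0.3, -0.5]
gripper_width: 0.0686
t 13.33 pos [ 0.5883 -0.3694  0.0407] F [ 0.2 -0.3 -0.5] w 0.0686
turn [0.15 0.3  0.04] shift [0.0029 0.0028 0.0107] in goal axes [0.0028 0.0028 0.0107]
[ 0.58826909 -0.36943819  0.04067419] 13.3333
```

View pics/wt.png

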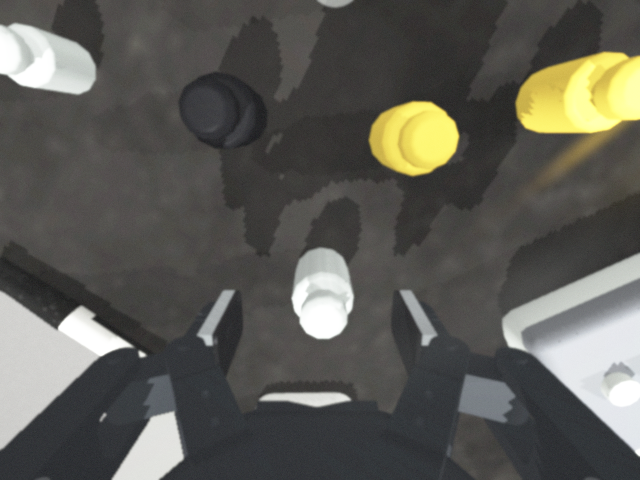

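```bash
python3 kn.py wt 324 315 .051
python3 -m creep '[[0.1,0.3,0,0.003,0.001,0.006,0.2],[0,0,0,0.001,0,0.004,0.2],[0,0,0,0,0,0,0.2]]' 40; python3 p.py .588 -.366 .030; python3 w.py wu
```

```text
world [ 0.5871 -0.3617  0.051 ] tool [ 0.007   0.0034 -0.0104]
time: 13.63
position: [0.5874, -0.3661, 0.0309]
eef_rot: [0.466, 0.885, 0.0, 0.001]
force: [0.6, 0.6, 0.0]
gripper_width: 0.0686
t 13.63 pos [ 0.5874 -0.3661  0.0309] F [0.6 0.6 0. ] w 0.0686
turn [0.1  0.07 0.01] shift [-0.0003  0.0005  0.0009] in goal axes [-0.0003  0.0005  0.0009]
[ 0.58737911 -0.36606048  0.03091365] 13.6333
```

View pics/wu.png

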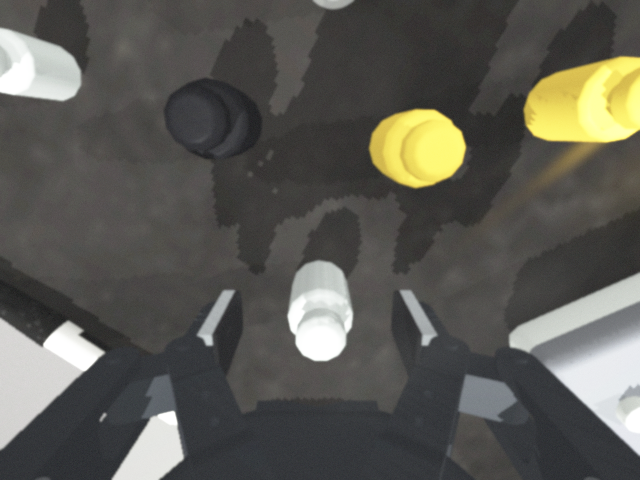

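```bash
cat > tl.py <<'E'
import sys;from h import *
c=pickle.load(open(sys.argv[1]+".pkl","rb"));u,v,z=map(float,sys.argv[2:])
print(onz(c,u,v,z,T=c["T_tool_cam"]).round(4))
E
python3 tl.py wu 321 262 .0309; python3 tl.py wu 320 339 -.0211
```

```text
[0.0135 0.0027 0.0309]
[ 0.0032  0.0017 -0.0211]
```

The weight is centred lengthways to about 1 mm. Closing.

```bash
python3 -m creep '[[0,0,0,0.0005,0.0015,0.001,0.4],[0,0,0,0,0,0,0.5],[0,0,0,0,0,0,0.6],[0,0,0,0,0,0,0.7],[0,0,0,0,0,0,0.8],[0,0,0,0,0,0,0.9],[0,0,0,0,0,0,0.9]]' 40; python3 p.py .588 -.366 .030; python3 -m creep '[[0,0,0,0,0,-0.004,0.9],[0,0,0,0,0,-0.01,0.9],[0,0,0,0,0,-0.02,0.9],[0,0,0,0,0,-0.03,0.9],[0,0,0,0,0,-0.03,0.9],[0,0,0,0,0,-0.03,0.9],[0,0,0,0,0,-0.02,0.9],[0,0,0,0,0,0,0.9]]' 40; python3 p.py .512 .1345 .14; python3 w.py wv
```

```text
time: 14.27
position: [0.5893, -0.3646, 0.031]
eef_rot: [0.465, 0.885, 0.001, 0.002]
force: [0.5, 0.3, 0.3]
gripper_width: 0.0258
t 14.27 pos [ 0.5893 -0.3646  0.031 ] F [0.5 0.3 0.3] w 0.0258
turn [0.16 0.16 0.05] shift [-0.0004 -0.0019  0.001 ] in goal axes [-0.0004 -0.0019  0.001 ]
time: 14.93
position: [0.5865, -0.3638, 0.1819]
eef_rot: [0.466, 0.885, 0.0, -0.002]
force: [0.6, -1.0, -0.6]
gripper_width: 0.026
t 14.93 pos [ 0.5865 -0.3638  0.1819] F [ 0.6 -1.  -0.6] w 0.0260
turn [-0.04 -0.2  -0.04] shift [0.4529 0.2206 0.0433] in goal axes [0.4529 0.2208 0.0419]
[ 0.58652177 -0.36380447  0.18190002] 14.9333
```

View pics/wv.png

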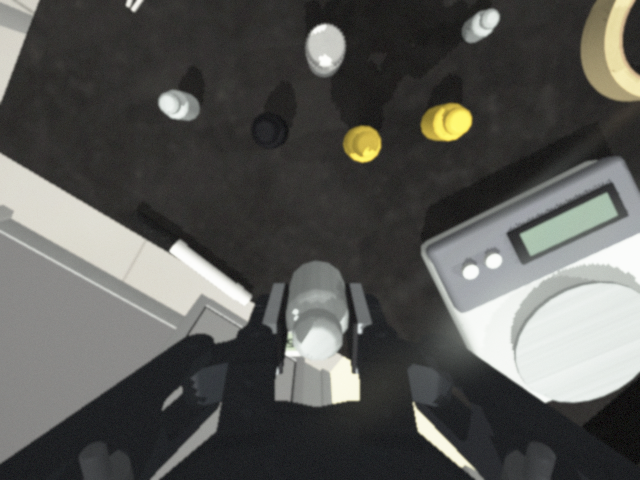

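The 200 g weight is held upright, the other objects untouched. Carrying it to its bore.

```bash
python3 -m creep '[[0,0,0,0.02,0.01,0,0.9],[0,0,0,0.036,0.0175,0,0.9],[0,0,0,0.036,0.0175,0,0.9],[0,0,0,0.036,0.0175,0,0.9],[0,0,0,0.036,0.0175,0,0.9],[0,0,0,0.036,0.0175,0,0.9],[0,0,0,0.036,0.0175,0,0.9],[0,0,0,0.036,0.0175,0,0.9],[0,0,0,0.036,0.0175,0,0.9],[0,0,0,0.036,0.0175,0,0.9],[0,0,0,0.036,0.0175,0,0.9],[0,0,0,0.02,0.01,0,0.9]]' 40; python3 p.py .512 .1345 .14
```

```text
time: 15.98
position: [0.5066, 0.0855, 0.1645]
eef_rot: [0.473, 0.881, -0.009, -0.013]
force: [-0.4, 0.9, -1.3]
gripper_width: 0.0263
t 15.98 pos [0.5066 0.0855 0.1645] F [-0.4  0.9 -1.3] w 0.0263
turn [-1.61 -0.85 -0.93] shift [0.0375 0.0323 0.0242] in goal axes [0.0373 0.0322 0.0245]
```

```bash
python3 -m creep '[[-1.6,-0.8,-0.9,0.018,0.017,0.005,0.9],[0,0,0,0.015,0.012,0.008,0.9],[0,0,0,0.004,0.003,0.008,0.9],[0,0,0,0,0,0,0.9]]' 40; python3 p.py .512 .1345 .09; python3 w.py wx
```

```text
time: 16.32
position: [0.5058, 0.144, 0.1376]
eef_rot: [0.459, 0.888, -0.002, -0.004]
force: [-0.5, -0.4, -2.7]
gripper_width: 0.0262
t 16.32 pos [0.5058 0.144  0.1376] F [-0.5 -0.4 -2.7] w 0.0262
turn [-0.4  -0.32  0.81] shift [-0.0116 -0.0001  0.0475] in goal axes [-0.0113 -0.0003  0.0476]
[0.50582661 0.14398985 0.1375585 ] 16.3167
```

View pics/wx.png

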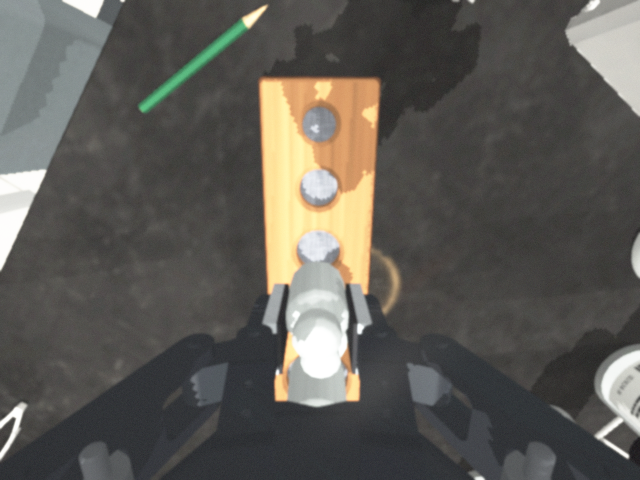

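The 200 g bore is at (320,249), just ahead of the held weight, with the 100 g and 50 g bores at (320,187) and (320,123). The overshoot was 11 mm along the row, so I'm correcting and lowering.

```bash
python3 -m creep '[[-0.4,-0.3,0.8,-0.01,0,0.015,0.9],[0,0,0,-0.001,-0.001,0.015,0.9],[0,0,0,0,-0.001,0.01,0.9],[0,0,0,0,0,0,0.9]]' 40; python3 p.py .512 .1345 .08; python3 w.py wy;python3 - <<'E'
from h import *
c=pickle.load(open("wy.pkl","rb"))
cv2.imwrite("pics/wy2.png",cv2.resize(c["frame"][120:320,230:400],None,fx=3,fy=3,interpolation=cv2.INTER_CUBIC))
E
```

```text
time: 16.7
position: [0.5114, 0.1262, 0.0966]
eef_rot: [0.47, 0.883, -0.001, 0.001]
force: [-0.5, -0.1, -1.6]
gripper_width: 0.0264
t 16.70 pos [0.5114 0.1262 0.0966] F [-0.5 -0.1 -1.6] w 0.0264
turn [-0.06  0.16 -0.54] shift [0.0067 0.0051 0.0166] in goal axes [0.0066 0.0052 0.0166]
[0.51144634 0.12616096 0.09659606] 16.7
```

View pics/wy2.png

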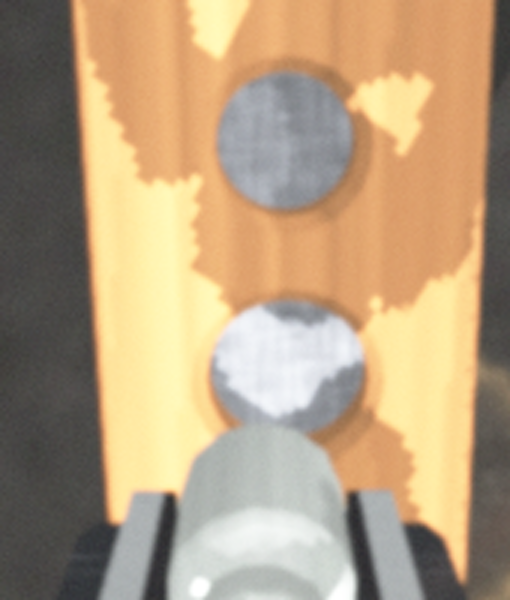

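```bash
cat > rel.py <<'E'
import sys;from h import *
# name tcpz r(felt edge) rw grip  feltTop(crop u,v) outerTop v  sidesL,R v(outer)  weight bottom edge u v
n=sys.argv[1];h,r,rw,grip,u,vf,vo,L,Rr,vs,wu,wv=map(float,sys.argv[2:])
c=pickle.load(open(n+".pkl","rb"));K=c["T_tool_cam"]
g=lambda u,v,z:onz(c,230+u/3,120+v/3,z,T=K)
a=g(u,vf,h-.027)-[r,0,0];b=g(u,vo,h-.03)-[r+.003,0,0];s=(g(L,vs,h-.03)+g(Rr,vs,h-.03))/2
w=g(wu,wv,grip)-[rw,0,0]
print("bore x",a[0].round(4),b[0].round(4),"y",a[1].round(4),s[1].round(4),"weight",w.round(4),"move",((a+b)/2-w).round(4)[0],(s-w)[1].round(4))
E
python3 rel.py wy .0966 .017 .014 .031 288 300 292 197 381 375 262 424
python3 -m creep '[[0,0.1,-0.5,0.006,0.005,0.007,0.9],[0,0,0,0.001,0,0.006,0.9],[0,0,0,0,0,0.003,0.9],[0,0,0,0,0,0,0.9]]' 40; python3 p.py .512 .1345 .08; python3 w.py wz;python3 - <<'E'
from h import *
c=pickle.load(open("wz.pkl","rb"))
cv2.imwrite("pics/wz2.png",cv2.resize(c["frame"][120:320,230:400],None,fx=3,fy=3,interpolation=cv2.INTER_CUBIC))
E
```

```text
bore x 0.0088 0.0082 y 0.0062 0.0064 weight [-0.0002  0.0008  0.031 ] move 0.0087 0.0056
time: 17.08
position: [0.5141, 0.1345, 0.0819]
eef_rot: [0.467, 0.884, 0.001, 0.002]
force: [0.3, -0.3, -1.0]
gripper_width: 0.0261
t 17.08 pos [0.5141 0.1345 0.0819] F [ 0.3 -0.3 -1. ] w 0.0261
turn [ 0.21  0.12 -0.15] shift [ 0.0012 -0.0017  0.0019] in goal axes [ 0.0012 -0.0017  0.0019]
[0.51410631 0.13445787 0.08192046] 17.0833
```

View pics/wz2.png

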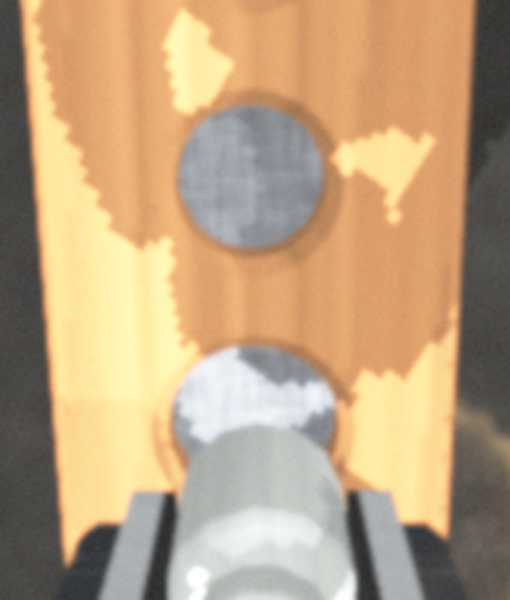

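```bash
python3 rel.py wz .0819 .017 .014 .031 254 344 336 155 354 425 262 424
python3 -m creep '[[0.2,0.1,-0.1,0.003,-0.002,0.006,0.9],[0,0,0,0,-0.0005,0.006,0.9],[0,0,0,0,0,0,0.9]]' 40; python3 p.py .512 .1345 .049; python3 w.py x1;python3 - <<'E'
from h import *
c=pickle.load(open("x1.pkl","rb"))
cv2.imwrite("pics/x12.png",cv2.resize(c["frame"][120:320,230:400],None,fx=3,fy=3,interpolation=cv2.INTER_CUBIC))
E
```

```text
bore x 0.0039 0.0034 y -0.0007 -0.0006 weight [-0.0002  0.0008  0.031 ] move 0.0038 -0.0014
time: 17.38
position: [0.5107, 0.1361, 0.0699]
eef_rot: [0.466, 0.885, 0.001, 0.001]
force: [0.2, -0.0, -1.4]
gripper_width: 0.0261
t 17.38 pos [0.5107 0.1361 0.0699] F [ 0.2 -0.  -1.4] w 0.0261
turn [ 0.11  0.04 -0.  ] shift [-0.002   0.0001  0.0209] in goal axes [-0.002   0.0001  0.0209]
[0.5107382  0.13610722 0.06992337] 17.3833
```

View pics/x12.png

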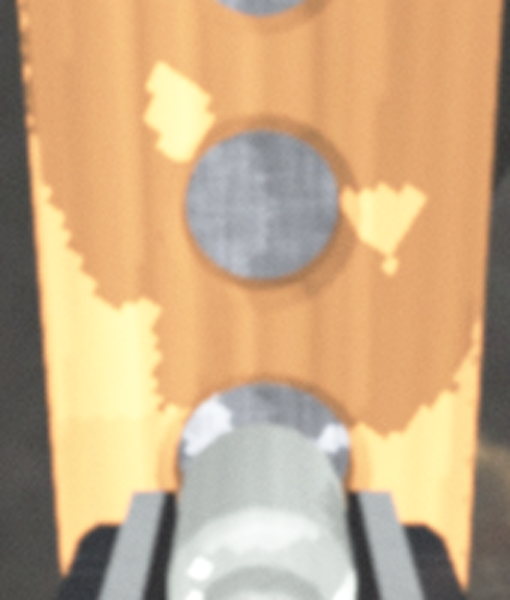

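```bash
python3 rel.py x1 .0699 .017 .014 .031 264 381 373 160 372 465 262 424
python3 -m creep '[[0.1,0,0,0.001,0,0.004,0.9],[0,0,0,0,0,0.003,0.9],[0,0,0,0,0,0,0.9]]' 40; python3 p.py .512 .1345 .049; python3 w.py x2;python3 - <<'E'
from h import *
c=pickle.load(open("x2.pkl","rb"))
cv2.imwrite("pics/x22.png",cv2.resize(c["frame"][120:320,230:400],None,fx=3,fy=3,interpolation=cv2.INTER_CUBIC))
E
```

```text
bore x 0.0005 0.0 y 0.0012 0.0016 weight [-0.0002  0.0008  0.031 ] move 0.0005 0.0007
time: 17.68
position: [0.5104, 0.1372, 0.0627]
eef_rot: [0.466, 0.885, 0.0, 0.001]
force: [0.0, -0.3, -2.6]
gripper_width: 0.0261
t 17.68 pos [0.5104 0.1372 0.0627] F [ 0.  -0.3 -2.6] w 0.0261
turn [ 0.05  0.04 -0.  ] shift [-0.0031 -0.0002  0.0137] in goal axes [-0.0031 -0.0002  0.0137]
[0.51042868 0.13720675 0.06272556] 17.6833
```

View pics/x22.png

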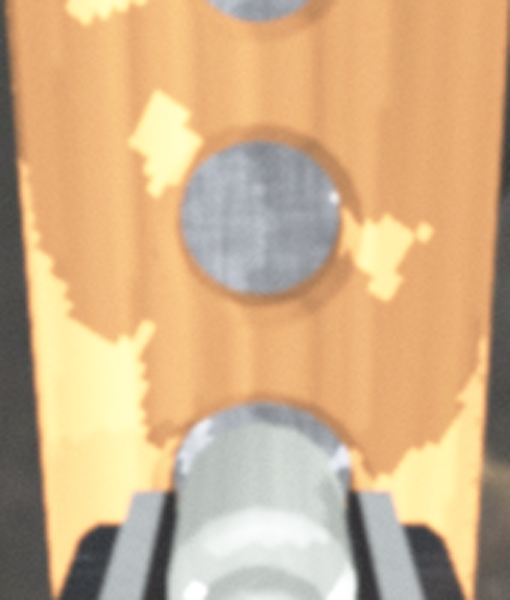

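The weight is just above the mouth, centred sideways.

```bash
python3 rel.py x2 .0627 .017 .014 .031 263 401 393 152 376 485 262 424
python3 -m creep '[[0,0,0,-0.0005,0.0005,0.003,0.9],[0,0,0,0,0,0.003,0.9],[0,0,0,0,0,0.002,0.9],[0,0,0,0,0,0,0.9]]' 40; python3 p.py .510 .1365 .049; python3 w.py x3;python3 - <<'E'
from h import *
c=pickle.load(open("x3.pkl","rb"))
cv2.imwrite("pics/x32.png",cv2.resize(c["frame"][120:320,230:400],None,fx=3,fy=3,interpolation=cv2.INTER_CUBIC))
E
```

```text
bore x -0.0007 -0.0012 y 0.001 0.0012 weight [-0.0002  0.0008  0.031 ] move -0.0007 0.0004
time: 18.07
position: [0.5117, 0.1371, 0.0543]
eef_rot: [0.466, 0.885, 0.001, 0.001]
force: [-0.1, -0.5, -2.4]
gripper_width: 0.0262
t 18.07 pos [0.5117 0.1371 0.0543] F [-0.1 -0.5 -2.4] w 0.0262
turn [ 0.1   0.06 -0.01] shift [ 0.0004 -0.0017  0.0053] in goal axes [ 0.0004 -0.0017  0.0053]
[0.51166601 0.13710622 0.05434204] 18.0667
```

View pics/x32.png

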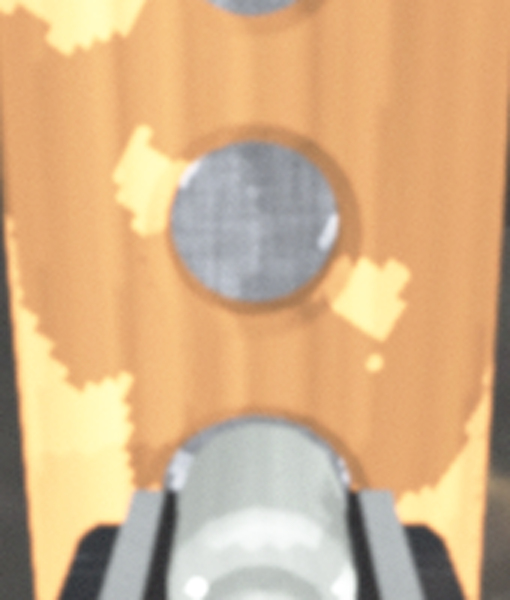

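The weight is in the bore, with the gap slightly larger on the left. I'm shifting 1 mm left and lowering to the felt.

```bash
python3 -m creep '[[0.1,0,0,0,-0.0015,0.003,0.9],[0,0,0,0,0,0.002,0.9],[0,0,0,0,-0.0005,0.002,0.9],[0,0,0,0,0,0.001,0.9]]' 40; python3 p.py .511 .1368 .049
```

```text
time: 18.45
position: [0.511, 0.1362, 0.0488]
eef_rot: [0.466, 0.885, 0.001, 0.0]
force: [-3.4, -1.4, 11.0]
gripper_width: 0.0264
t 18.45 pos [0.511  0.1362 0.0488] F [-3.4 -1.4 11. ] w 0.0264
turn [ 0.11 -0.04 -0.03] shift [ 0.0005  0.0003 -0.0002] in goal axes [ 0.0005  0.0003 -0.0002]
```

Contact force appeared at the expected height (TCP 0.0488, underside 18 mm). Releasing.

```bash
python3 -m creep '[[0,0,0,0,0,-0.0003,0.9],[0,0,0,0,0,0,0.65],[0,0,0,0,0,0,0.6],[0,0,0,0,0,0,0.5],[0,0,0,0,0,0,0.4],[0,0,0,0,0,0,0.3],[0,0,0,0,0,0,0.2],[0,0,0,0,0,0,0.2]]' 40;  python3 p.py .511 .1368 .049; python3 w.py x4
```

```text
time: 19.12
position: [0.5122, 0.1365, 0.0498]
eef_rot: [0.466, 0.885, 0.002, 0.001]
force: [0.2, -0.1, 0.9]
gripper_width: 0.0679
t 19.12 pos [0.5122 0.1365 0.0498] F [ 0.2 -0.1  0.9] w 0.0679
turn [ 0.27  0.   -0.04] shift [ 0.001  -0.0008  0.0008] in goal axes [ 0.001  -0.0008  0.0008]
[0.51218639 0.13645405 0.04979707] 19.1167
```

View pics/x4.png

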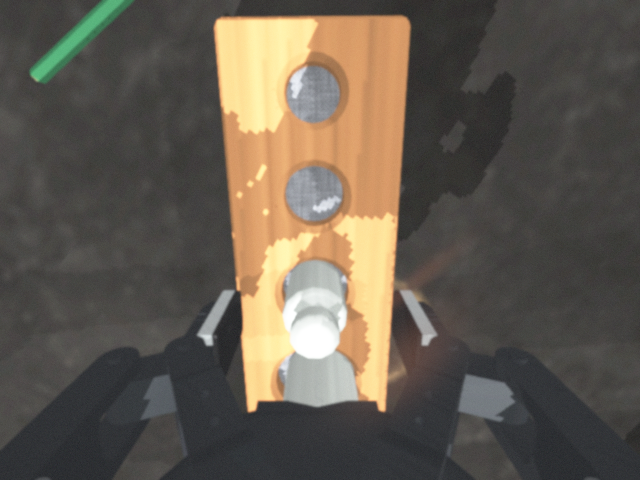

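The 200 g weight stands free in its bore with the jaws clear on both sides. Going for the 100 g weight.

```bash
python3 -m creep '[[0.2,0,0,0,0,-0.01,0.2],[0,0,0,0,0,-0.02,0.2],[0,0,0,0,0,-0.03,0.2],[0,0,0,0,0,-0.03,0.2],[0,0,0,0,0,-0.03,0.2],[0,0,0,0,0,-0.02,0.2],[0,0,0,0,0,0,0.2]]' 40; python3 p.py .437 -.348 .18
```

```text
time: 19.75
position: [0.5112, 0.1351, 0.1979]
eef_rot: [0.467, 0.884, -0.002, -0.001]
force: [1.0, -1.1, -0.3]
gripper_width: 0.0683
t 19.75 pos [0.5112 0.1351 0.1979] F [ 1.  -1.1 -0.3] w 0.0683
turn [-0.26 -0.01 -0.16] shift [-0.357  -0.3338  0.0194] in goal axes [-0.3561 -0.3348  0.0179]
```

```bash
python3 -m creep '[[-0.2,0,-0.1,-0.02,-0.018,0,0.3],[0,0,0,-0.028,-0.026,0,0.3],[0,0,0,-0.028,-0.026,0,0.3],[0,0,0,-0.028,-0.026,0,0.3],[0,0,0,-0.028,-0.026,0,0.3],[0,0,0,-0.028,-0.026,0,0.3],[0,0,0,-0.028,-0.026,0,0.3],[0,0,0,-0.028,-0.026,0,0.3],[0,0,0,-0.028,-0.026,0,0.3],[0,0,0,-0.028,-0.026,0,0.3],[0,0,0,-0.028,-0.026,0,0.3],[0,0,0,-0.028,-0.026,0,0.3]]' 40; python3 p.py .437 -.348 .14
```

```text
time: 20.75
position: [0.448, -0.3138, 0.1981]
eef_rot: [0.455, 0.89, 0.005, -0.0]
force: [0.1, -0.4, 1.2]
gripper_width: 0.0595
t 20.75 pos [ 0.448  -0.3138  0.1981] F [ 0.1 -0.4  1.2] w 0.0595
turn [ 0.5  -0.3   1.31] shift [-0.0216 -0.0294  0.0577] in goal axes [-0.0219 -0.0284  0.0581]
```

```bash
python3 -m creep '[[0.5,-0.3,1.3,-0.015,-0.022,0.01,0.3],[0,0,0,0,-0.003,0.015,0.3],[0,0,0,0,-0.001,0.015,0.3],[0,0,0,0,0,0.01,0.3],[0,0,0,0,0,0,0.3]]' 40; python3 p.py .438 -.348 .1;python3 w.py y1
```

```text
time: 21.17
position: [0.429, -0.3551, 0.1469]
eef_rot: [0.474, 0.88, -0.004, 0.001]
force: [0.2, -0.3, 0.5]
gripper_width: 0.0598
t 21.17 pos [ 0.429  -0.3551  0.1469] F [ 0.2 -0.3  0.5] w 0.0598
turn [-0.34  0.37 -1.15] shift [0.0013 0.0118 0.0468] in goal axes [0.0008 0.0115 0.0469]
[ 0.42896641 -0.35514858  0.14689575] 21.1667
```

View pics/y1.png

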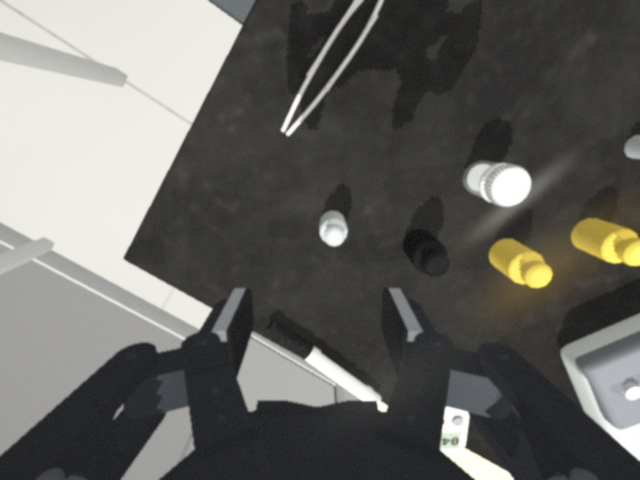

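The 100 g weight's knob is at (334,236). The black one at (428,253) stays outside the right finger. Moving over and down.

```bash
python3 kn.py y1 334 236 .04; python3 -m creep '[[-0.3,0.3,-1.1,0.001,0.011,0.015,0.3],[0,0,0,0,0,0.015,0.3],[0,0,0,0,0,0.015,0.3],[0,0,0,0,0,0,0.3]]' 40; python3 p.py .438 -.348 .028;python3 w.py y2
```

```text
world [ 0.4377 -0.3454  0.04  ] tool [0.004  0.0133 0.1068]
time: 21.55
position: [0.4421, -0.3469, 0.1044]
eef_rot: [0.463, 0.886, 0.0, 0.004]
force: [0.2, 1.6, -0.4]
gripper_width: 0.0599
t 21.55 pos [ 0.4421 -0.3469  0.1044] F [ 0.2  1.6 -0.4] w 0.0599
turn [0.23 0.35 0.31] shift [ 0.0019 -0.0043  0.0764] in goal axes [ 0.0014 -0.004   0.0764]
[ 0.44206928 -0.34686888  0.10443208] 21.55
```

View pics/y2.png

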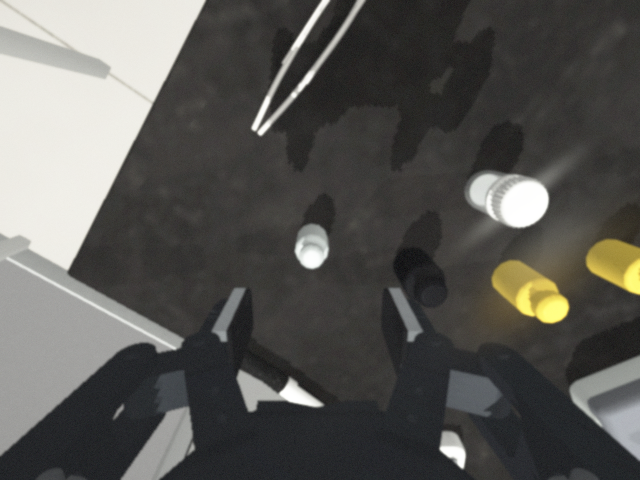

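```bash
python3 kn.py y2 312 257 .041; python3 -m creep '[[0.2,0.3,0.3,0.001,-0.005,0.015,0.4],[0,0,0,0,-0.002,0.02,0.4],[0,0,0,0,-0.001,0.015,0.4],[0,0,0,0,0,0,0.4]]' 40; python3 p.py .438 -.348 .028;python3 w.py y3
```

```text
world [ 0.4383 -0.3452  0.041 ] tool [ 0.0039 -0.0024  0.0634]
time: 21.93
position: [0.439, -0.3528, 0.0578]
eef_rot: [0.464, 0.886, -0.0, 0.006]
force: [-0.7, 0.3, -0.0]
gripper_width: 0.0514
t 21.93 pos [ 0.439  -0.3528  0.0578] F [-0.7  0.3 -0. ] w 0.0514
turn [0.29 0.61 0.16] shift [0.0048 0.0018 0.0297] in goal axes [0.0045 0.0019 0.0298]
[ 0.43896752 -0.3527818   0.0577889 ] 21.9333
```

View pics/y3.png

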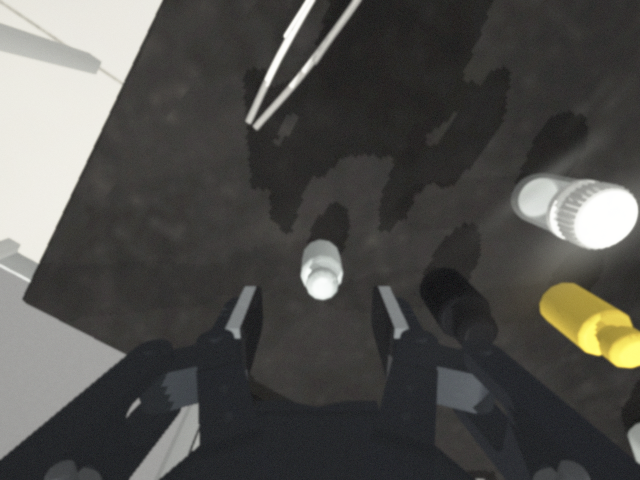

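The knob is at (321,285). The black weight's base at about (440,285) is the nearest neighbour, so I'll check its clearance.

```bash
python3 kn.py y3 321 288 .041; python3 kn.py y3 440 283 .0;python3 kn.py y3 480 332 .05; python3 kn.py y3 425 290 .0
```

```text
world [ 0.438  -0.3468  0.041 ] tool [0.0057 0.0026 0.0167]
world [ 0.5088 -0.319   0.    ] tool [-0.0113  0.0763  0.0583]
world [ 0.5106 -0.3194  0.05  ] tool [-0.0132  0.0778  0.0083]
world [ 0.5043 -0.3279  0.    ] tool [-0.0161  0.0675  0.0583]
```

The black weight's edge is 63 mm out along the jaw and the finger back 40 mm, so it is clear. Finishing the descent.

```bash
python3 -m creep '[[0.3,0.6,0.2,0.004,0.001,0.012,0.4],[0,0,0,0.0005,-0.001,0.01,0.4],[0,0,0,0,-0.001,0.005,0.4],[0,0,0,0,0,0,0.4]]' 40; python3 p.py .4375 -.3475 .028;python3 w.py y4
```

```text
time: 22.32
position: [0.4379, -0.3512, 0.0323]
eef_rot: [0.466, 0.885, -0.0, 0.003]
force: [-0.6, 0.1, -0.2]
gripper_width: 0.0517
t 22.32 pos [ 0.4379 -0.3512  0.0323] F [-0.6  0.1 -0.2] w 0.0517
turn [ 0.12  0.31 -0.04] shift [0.0033 0.0017 0.0043] in goal axes [0.0032 0.0017 0.0043]
[ 0.43790559 -0.35115715  0.03231129] 22.3167
```

View pics/y4.png

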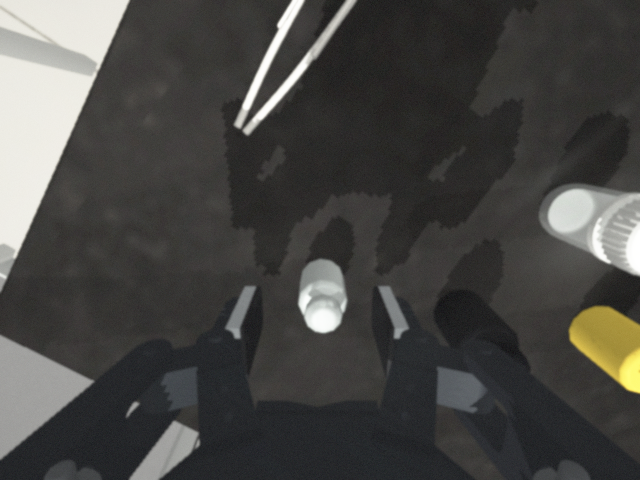

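```bash
python3 tl.py y4 322 259 .0323; python3 kn.py y4 324 318 .042; python3 -m creep '[[0.1,0.3,0,0.004,0.002,0.004,0.4],[0,0,0,0,0,0.002,0.4],[0,0,0,0,0,0,0.4]]' 40; python3 p.py .4375 -.3475 .028;python3 w.py y5
```

```text
[0.0146 0.0032 0.0323]
world [ 0.4377 -0.3449  0.042 ] tool [ 0.0052  0.0034 -0.0097]
time: 22.62
position: [0.4379, -0.347, 0.0269]
eef_rot: [0.466, 0.885, 0.0, 0.001]
force: [0.9, 0.2, 0.0]
gripper_width: 0.0512
t 22.62 pos [ 0.4379 -0.347   0.0269] F [0.9 0.2 0. ] w 0.0512
turn [ 0.05  0.1  -0.06] shift [-0.0002 -0.0006 -0.0011] in goal axes [-0.0002 -0.0006 -0.0011]
[ 0.43787814 -0.34702657  0.02686582] 22.6167
```

View pics/y5.png

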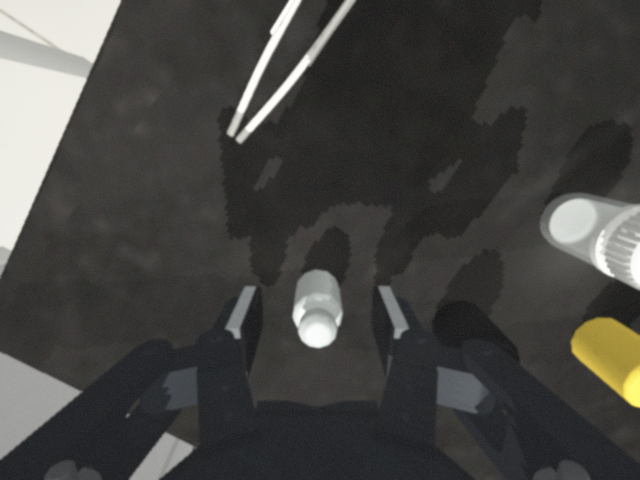

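The weight is centred in the jaws: knob (318,332), jaws at 250 and 385. Closing and lifting.

```bash
python3 tl.py y5 318 270 .0269;python3 -m creep '[[0,0,0,0,0,-0.001,0.5],[0,0,0,0,0,0,0.6],[0,0,0,0,0,0,0.7],[0,0,0,0,0,0,0.8],[0,0,0,0,0,0,0.9],[0,0,0,0,0,0,1],[0,0,0,0,0,0,1]]' 40; python3 p.py .438 -.348 .028; python3 -m creep '[[0,0,0,0,0,-0.004,1],[0,0,0,0,0,-0.01,1],[0,0,0,0,0,-0.02,1],[0,0,0,0,0,-0.03,1],[0,0,0,0,0,-0.03,1],[0,0,0,0,0,-0.03,1],[0,0,0,0,0,-0.02,1],[0,0,0,0,0,0,1]]' 40; python3 p.py .4838 .1758 .14; python3 w.py y6
```

```text
[0.0107 0.0011 0.0269]
time: 23.25
position: [0.4383, -0.3472, 0.0289]
eef_rot: [0.466, 0.885, 0.0, 0.002]
force: [0.3, -0.4, -1.4]
gripper_width: 0.0199
t 23.25 pos [ 0.4383 -0.3472  0.0289] F [ 0.3 -0.4 -1.4] w 0.0199
turn [ 0.1   0.16 -0.05] shift [-0.0005 -0.0007  0.0009] in goal axes [-0.0005 -0.0007  0.0009]
time: 23.92
position: [0.4359, -0.3469, 0.1813]
eef_rot: [0.467, 0.884, 0.0, -0.001]
force: [1.4, 0.1, -1.0]
gripper_width: 0.02
t 23.92 pos [ 0.4359 -0.3469  0.1813] F [ 1.4  0.1 -1. ] w 0.0200
turn [-0.03 -0.1  -0.2 ] shift [0.4047 0.3342 0.0418] in goal axes [0.4036 0.3355 0.0413]
[ 0.43587565 -0.34687959  0.18133044] 23.9167
```

View pics/y6.png

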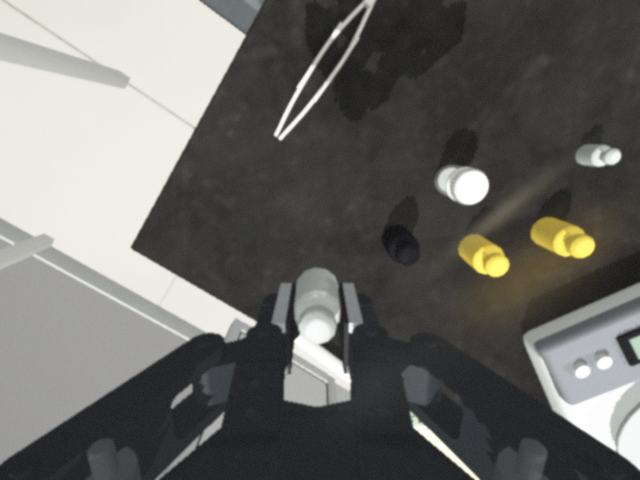

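The 100 g weight is held upright and the bystanders are undisturbed. Carrying it.

```bash
python3 -m creep '[[0,0,-0.2,0.02,0.016,0,1],[0,0,0,0.034,0.028,0,1],[0,0,0,0.034,0.028,0,1],[0,0,0,0.034,0.028,0,1],[0,0,0,0.034,0.028,0,1],[0,0,0,0.034,0.028,0,1],[0,0,0,0.034,0.028,0,1],[0,0,0,0.034,0.028,0,1],[0,0,0,0.034,0.028,0,1],[0,0,0,0.034,0.028,0,1],[0,0,0,0.03,0.025,0,1],[0,0,0,0.015,0.012,0,1]]' 40; python3 p.py .4838 .1758 .12
```

```text
time: 24.97
position: [0.4685, 0.1176, 0.1703]
eef_rot: [0.473, 0.881, -0.007, -0.007]
force: [0.2, 0.6, -0.6]
gripper_width: 0.0197
t 24.97 pos [0.4685 0.1176 0.1703] F [ 0.2  0.6 -0.6] w 0.0197
turn [-1.07 -0.4  -0.9 ] shift [0.0397 0.0459 0.0497] in goal axes [0.0393 0.0456 0.0503]
```

```bash
python3 -m creep '[[-1,-0.4,-0.9,0.016,0.02,0.012,1],[0,0,0,0.012,0.016,0.012,1],[0,0,0,0.002,0.004,0.012,1],[0,0,0,0,0,0.005,1],[0,0,0,0,0,0,1]]' 40; python3 p.py .4838 .1758 .08; python3 w.py y7;python3 - <<'E'
from h import *
c=pickle.load(open("y7.pkl","rb"))
cv2.imwrite("pics/y72.png",cv2.resize(c["frame"][120:320,230:400],None,fx=3,fy=3,interpolation=cv2.INTER_CUBIC))
E
```

```text
time: 25.38
position: [0.4803, 0.1727, 0.1224]
eef_rot: [0.46, 0.888, -0.003, -0.003]
force: [0.1, -0.6, -0.9]
gripper_width: 0.0203
t 25.38 pos [0.4803 0.1727 0.1224] F [ 0.1 -0.6 -0.9] w 0.0203
turn [-0.5  -0.14  0.75] shift [0.0004 0.005  0.0424] in goal axes [0.0005 0.0046 0.0424]
[0.48031138 0.17273796 0.12244014] 25.3833
```

View pics/y72.png

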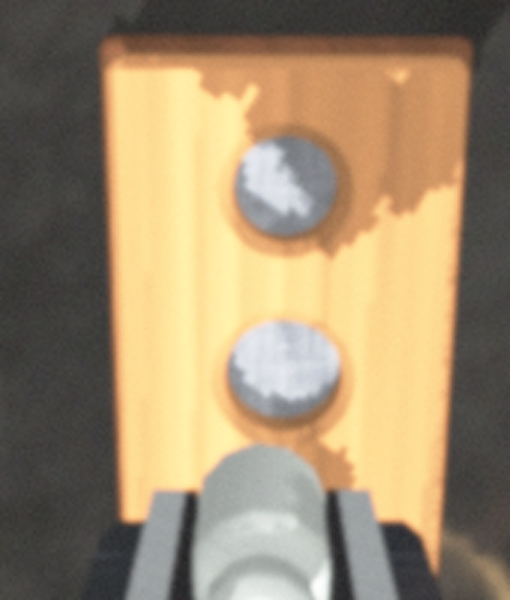

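The 100 g bore is at crop (286,370) and the weight's underside edge at (264,446), so the bore is slightly right and still ahead in view because of height. Correcting and lowering.

```bash
python3 rel.py y7 .1224 .014 .011 .029 286 321 314 217 351 370 264 446
python3 -m creep '[[-0.5,-0.1,0.7,0.001,0.004,0.015,1],[0,0,0,0.001,0,0.013,1],[0,0,0,0,-0.001,0.007,1],[0,0,0,0,0,0,1]]' 40; python3 p.py .4838 .1758 .07; python3 w.py y8;python3 - <<'E'
from h import *
c=pickle.load(open("y8.pkl","rb"))
cv2.imwrite("pics/y82.png",cv2.resize(c["frame"][120:320,230:400],None,fx=3,fy=3,interpolation=cv2.INTER_CUBIC))
E
```

```text
bore x 0.0001 -0.0004 y 0.0065 0.006 weight [-0.0004  0.0012  0.029 ] move 0.0003 0.0049
time: 25.77
position: [0.4822, 0.169, 0.0882]
eef_rot: [0.47, 0.882, 0.0, 0.001]
force: [-0.8, 0.2, -0.8]
gripper_width: 0.02
t 25.77 pos [0.4822 0.169  0.0882] F [-0.8  0.2 -0.8] w 0.0200
turn [ 0.06  0.05 -0.62] shift [0.0048 0.0051 0.0182] in goal axes [0.0047 0.0052 0.0182]
[0.48219218 0.1689661  0.08823863] 25.7667
```

View pics/y82.png

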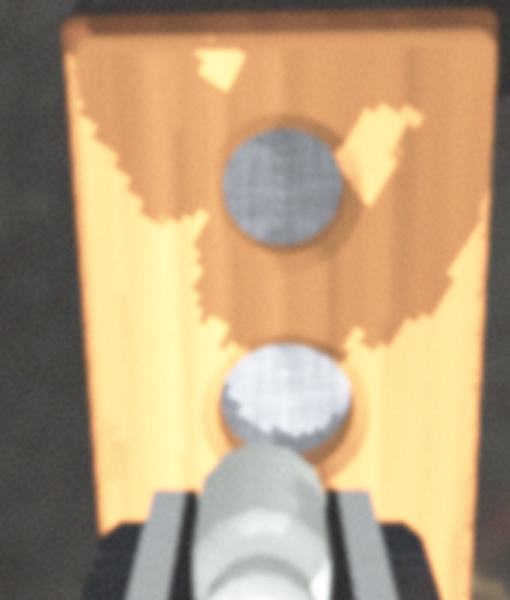

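```bash
python3 rel.py y8 .0882 .014 .011 .029 287 344 337 208 369 400 264 446
python3 -m creep '[[0,0,-0.5,0.005,0.005,0.006,1],[0,0,0,0.001,0,0.006,1],[0,0,0,0,-0.0005,0.003,1],[0,0,0,0,0,0,1]]' 40; python3 p.py .4838 .1758 .06; python3 w.py y9;python3 - <<'E'
from h import *
c=pickle.load(open("y9.pkl","rb"))
cv2.imwrite("pics/y92.png",cv2.resize(c["frame"][120:320,230:400],None,fx=3,fy=3,interpolation=cv2.INTER_CUBIC))
E
```

```text
bore x 0.0049 0.0043 y 0.0058 0.0061 weight [-0.0004  0.0011  0.029 ] move 0.005 0.005
time: 26.15
position: [0.4849, 0.1761, 0.075]
eef_rot: [0.467, 0.884, 0.002, 0.002]
force: [0.3, 0.6, -1.1]
gripper_width: 0.0197
t 26.15 pos [0.4849 0.1761 0.075 ] F [ 0.3  0.6 -1.1] w 0.0197
turn [ 0.37  0.1  -0.24] shift [ 0.0004 -0.0012  0.015 ] in goal axes [ 0.0004 -0.0011  0.015 ]
[0.48493686 0.17613107 0.07498885] 26.15
```

View pics/y92.png

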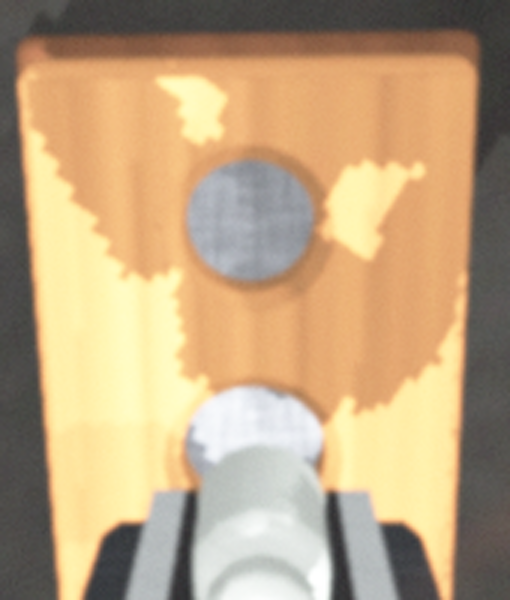

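```bash
python3 rel.py y9 .075 .014 .011 .029 256 385 378 171 345 445 264 446
python3 -m creep '[[0.3,0.1,-0.2,0.001,-0.0015,0.006,1],[0,0,0,0,-0.0005,0.004,1],[0,0,0,0,0,0,1]]' 40; python3 p.py .4838 .1758 .047; python3 w.py z1;python3 - <<'E'
from h import *
c=pickle.load(open("z1.pkl","rb"))
cv2.imwrite("pics/z12.png",cv2.resize(c["frame"][120:320,230:400],None,fx=3,fy=3,interpolation=cv2.INTER_CUBIC))
E
```

```text
bore x 0.0009 0.0004 y -0.0003 0.0001 weight [-0.0004  0.0011  0.029 ] move 0.0011 -0.0011
time: 26.45
position: [0.4831, 0.1761, 0.0648]
eef_rot: [0.466, 0.885, 0.001, 0.001]
force: [-0.8, -0.2, -0.5]
gripper_width: 0.0195
t 26.45 pos [0.4831 0.1761 0.0648] F [-0.8 -0.2 -0.5] w 0.0195
turn [ 0.13  0.   -0.  ] shift [-0.0006  0.0004  0.0178] in goal axes [-0.0006  0.0005  0.0178]
[0.48305374 0.17606493 0.06478374] 26.45
```

View pics/z12.png

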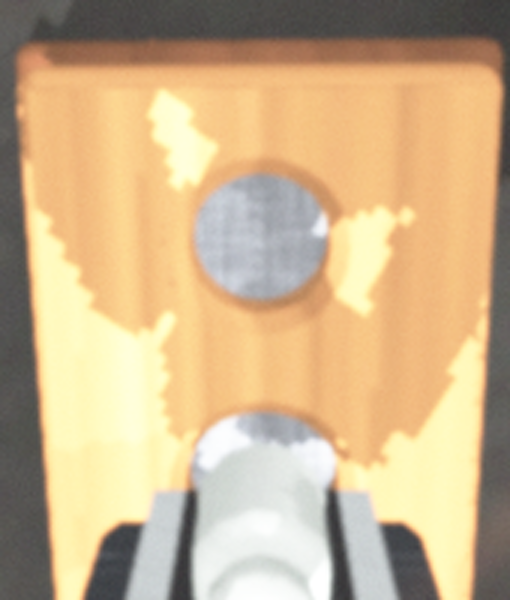

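```bash
python3 rel.py z1 .0648 .014 .011 .029 264 411 404 178 355 470 264 446
python3 -m creep '[[0.1,0,0,0,0,0.003,1],[0,0,0,0,0,0.003,1],[0,0,0,0,-0.0005,0.002,1],[0,0,0,0,0,0,1]]' 40; python3 p.py .4835 .1758 .047; python3 w.py z2;python3 - <<'E'
from h import *
c=pickle.load(open("z2.pkl","rb"))
cv2.imwrite("pics/z22.png",cv2.resize(c["frame"][120:320,230:400],None,fx=3,fy=3,interpolation=cv2.INTER_CUBIC))
E
```

```text
bore x -0.0004 -0.0009 y 0.0012 0.0016 weight [-0.0004  0.0011  0.029 ] move -0.0002 0.0005
time: 26.83
position: [0.4829, 0.1759, 0.0563]
eef_rot: [0.466, 0.885, 0.0, 0.0]
force: [-1.0, 0.1, -1.0]
gripper_width: 0.0198
t 26.83 pos [0.4829 0.1759 0.0563] F [-1.   0.1 -1. ] w 0.0198
turn [0.05 0.   0.  ] shift [-0.0004  0.0004  0.0093] in goal axes [-0.0004  0.0004  0.0093]
[0.48291396 0.17592492 0.05629396] 26.8333
```

View pics/z22.png

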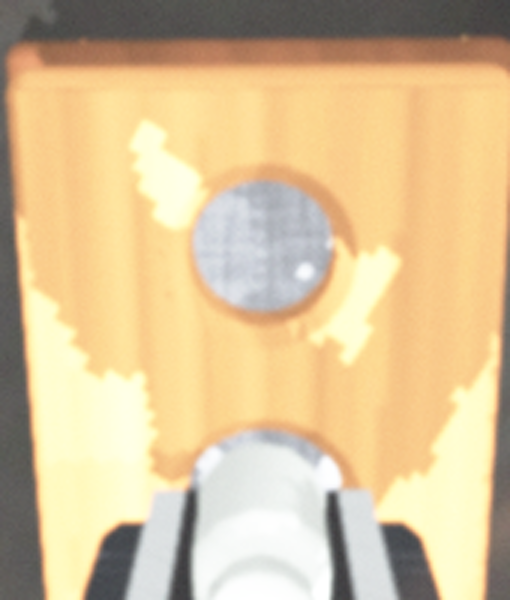

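The weight is entering the bore with even gaps. Lowering to the felt.

```bash
python3 rel.py z2 .0563 .014 .011 .029 266 430 423 173 360 490 264 446
python3 -m creep '[[0,0,0,-0.0003,0,0.003,1],[0,0,0,0,0,0.003,1],[0,0,0,0,-0.0005,0.002,1],[0,0,0,0,0,0.0015,1]]' 40; python3 p.py .4835 .1758 .047
```

```text
bore x -0.0006 -0.0012 y 0.0015 0.0016 weight [-0.0004  0.0011  0.029 ] move -0.0005 0.0004
time: 27.22
position: [0.4832, 0.1755, 0.0466]
eef_rot: [0.466, 0.885, 0.001, 0.001]
force: [-4.1, -1.7, 19.7]
gripper_width: 0.0197
t 27.22 pos [0.4832 0.1755 0.0466] F [-4.1 -1.7 19.7] w 0.0197
turn [ 0.13  0.01 -0.  ] shift [ 0.0001  0.0004 -0.0004] in goal axes [ 0.0001  0.0004 -0.0004]
```

Seated: TCP at 0.0466, about 20 N of contact. Releasing.

```bash
python3 -m creep '[[0,0,0,0,0,-0.0003,1],[0,0,0,0,0,0,0.7],[0,0,0,0,0,0,0.65],[0,0,0,0,0,0,0.6],[0,0,0,0,0,0,0.5],[0,0,0,0,0,0,0.4],[0,0,0,0,0,0,0.3],[0,0,0,0,0,0,0.3]]' 40;  python3 p.py .4835 .1758 .049; python3 w.py z3
```

```text
time: 27.88
position: [0.4838, 0.1756, 0.047]
eef_rot: [0.466, 0.885, 0.001, 0.001]
force: [-0.4, 0.0, 0.0]
gripper_width: 0.0594
t 27.88 pos [0.4838 0.1756 0.047 ] F [-0.4  0.   0. ] w 0.0594
turn [ 0.19  0.02 -0.01] shift [ 0.0003 -0.0002 -0.002 ] in goal axes [ 0.0003 -0.0002 -0.002 ]
[0.48383449 0.17560605 0.04702561] 27.8833
```

View pics/z3.png

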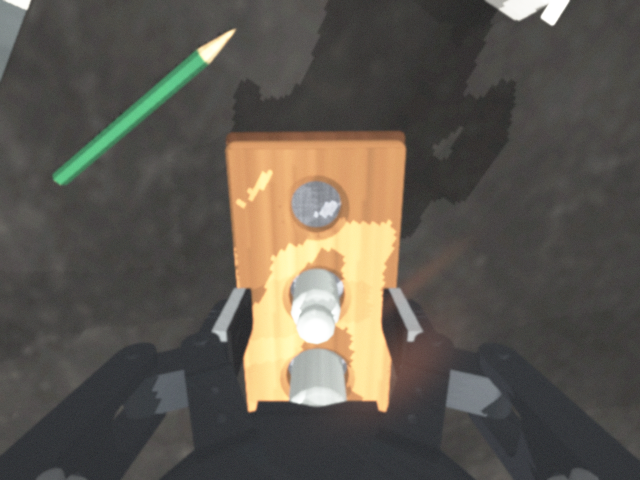

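The 100 g weight stands free in its bore. On to the 50 g.

```bash
python3 -m creep '[[0.1,0,0,0,0,-0.01,0.3],[0,0,0,0,0,-0.02,0.3],[0,0,0,0,0,-0.03,0.3],[0,0,0,0,0,-0.03,0.3],[0,0,0,0,0,-0.03,0.3],[0,0,0,0,0,-0.03,0.3],[0,0,0,0,0,0,0.3]]' 40; python3 p.py .603 -.164 .18
```

```text
time: 28.52
position: [0.4828, 0.174, 0.2054]
eef_rot: [0.467, 0.884, -0.002, -0.001]
force: [0.6, 0.6, 0.5]
gripper_width: 0.0594
t 28.52 pos [0.4828 0.174  0.2054] F [0.6 0.6 0.5] w 0.0594
turn [-0.23  0.04 -0.16] shift [-0.3468 -0.0913  0.026 ] in goal axes [-0.3466 -0.0924  0.0254]
```

```bash
python3 -m creep '[[-0.2,0,-0.1,-0.02,-0.005,0,0.3],[0,0,0,-0.033,-0.009,0,0.3],[0,0,0,-0.033,-0.009,0,0.3],[0,0,0,-0.033,-0.009,0,0.3],[0,0,0,-0.033,-0.009,0,0.3],[0,0,0,-0.033,-0.009,0,0.3],[0,0,0,-0.033,-0.009,0,0.3],[0,0,0,-0.033,-0.009,0,0.3],[0,0,0,-0.033,-0.009,0,0.3],[0,0,0,-0.033,-0.009,0.005,0.3],[0,0,0,-0.02,-0.004,0.01,0.3],[0,0,0,0,0,0.01,0.3]]' 40; python3 p.py .603 -.164 .13;  python3 w.py z4
```

```text
time: 29.52
position: [0.6078, -0.166, 0.1892]
eef_rot: [0.461, 0.887, 0.005, 0.006]
force: [0.6, -0.3, 0.4]
gripper_width: 0.0596
t 29.52 pos [ 0.6078 -0.166   0.1892] F [ 0.6 -0.3  0.4] w 0.0596
turn [0.82 0.31 0.58] shift [ 0.0047 -0.0036  0.0591] in goal axes [ 0.0043 -0.0028  0.0592]
[ 0.60777967 -0.16596094  0.18919184] 29.5167
```

View pics/z4.png

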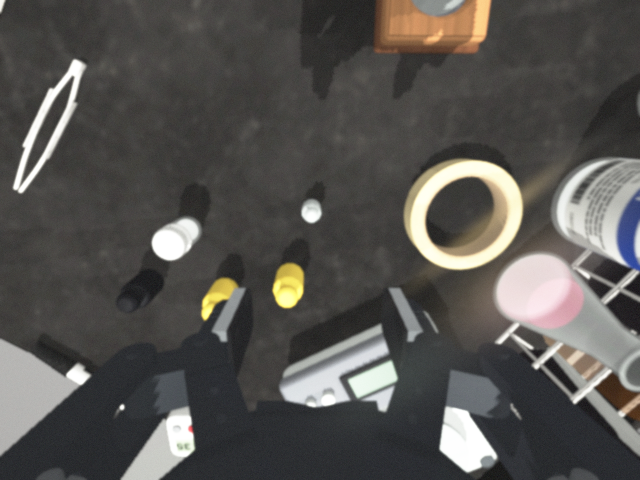

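The 50 g weight is at (312,210). The yellow one at (288,285) and the tape at (465,213) are clear of the jaws' path. Descending.

```bash
python3 kn.py z4 312 212 .032;python3 -m creep '[[0.8,0.3,0.5,0.004,-0.004,0.015,0.4],[0,0,0,0,-0.001,0.025,0.4],[0,0,0,0,-0.001,0.025,0.4],[0,0,0,0,-0.001,0.02,0.4],[0,0,0,0,0,0,0.4]]' 40; python3 p.py .603 -.164 .027;  python3 w.py z5
```

```text
world [ 0.6011 -0.1589  0.032 ] tool [ 0.0105 -0.0037  0.1571]
time: 29.98
position: [0.5945, -0.1556, 0.0966]
eef_rot: [0.462, 0.887, 0.001, -0.006]
force: [-0.7, -0.2, -0.6]
gripper_width: 0.0513
t 29.98 pos [ 0.5945 -0.1556  0.0966] F [-0.7 -0.2 -0.6] w 0.0513
turn [-0.23 -0.67  0.45] shift [-0.0126  0.0024  0.0694] in goal axes [-0.0117  0.0022  0.0696]
[ 0.59452268 -0.15557041  0.0965827 ] 29.9833
```

View pics/z5.png

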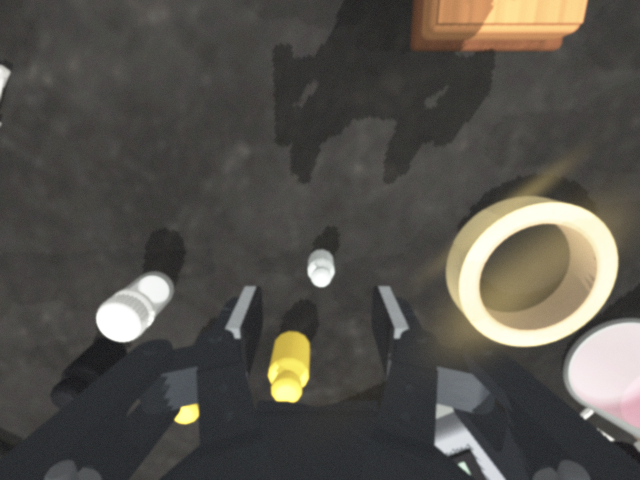

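```bash
python3 kn.py z5 321 274 .032;python3 -m creep '[[-0.2,-0.6,0.4,-0.007,0.002,0.015,0.4],[0,0,0,-0.001,0,0.015,0.4],[0,0,0,0,-0.001,0.01,0.4],[0,0,0,0,0,0,0.4]]' 40; python3 p.py .603 -.164 .027;  python3 w.py z6
```

```text
world [ 0.601  -0.1598  0.032 ] tool [-0.008   0.0032  0.0645]
time: 30.37
position: [0.6029, -0.1568, 0.0597]
eef_rot: [0.462, 0.887, 0.002, 0.002]
force: [-0.8, -0.2, -0.2]
gripper_width: 0.0513
t 30.37 pos [ 0.6029 -0.1568  0.0597] F [-0.8 -0.2 -0.2] w 0.0513
turn [0.31 0.07 0.42] shift [-0.0059 -0.0042  0.0327] in goal axes [-0.006  -0.004   0.0327]
[ 0.60286628 -0.1567911   0.05968268] 30.3667
```

View pics/z6.png

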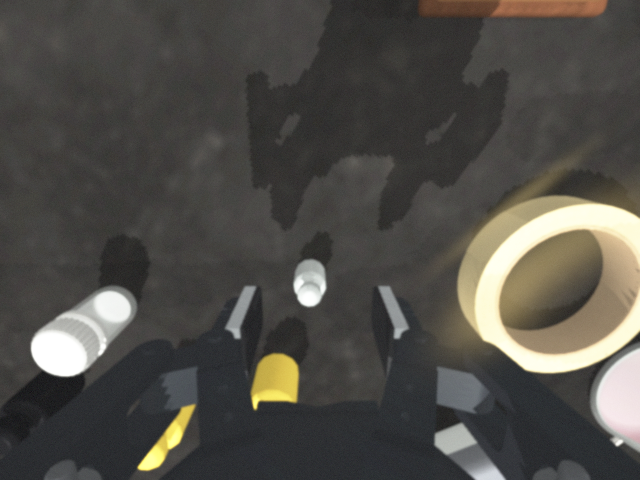

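```bash
python3 kn.py z6 309 295 .032;python3 -m creep '[[0.3,0,0.4,-0.003,-0.004,0.01,0.4],[0,0,0,0,-0.001,0.01,0.4],[0,0,0,0,-0.001,0.006,0.4],[0,0,0,0,0,0,0.4]]' 40; python3 p.py .602 -.162 .027;  python3 w.py z7
```

```text
world [ 0.6022 -0.1618  0.032 ] tool [-0.0037 -0.0035  0.0277]
time: 30.75
position: [0.6016, -0.1636, 0.0347]
eef_rot: [0.466, 0.885, 0.001, 0.003]
force: [-0.1, 0.8, -0.0]
gripper_width: 0.0512
t 30.75 pos [ 0.6016 -0.1636  0.0347] F [-0.1  0.8 -0. ] w 0.0512
turn [ 0.22  0.28 -0.01] shift [0.0011 0.0012 0.0077] in goal axes [0.0011 0.0013 0.0077]
[ 0.60157319 -0.16363684  0.03471757] 30.75
```

View pics/z7.png

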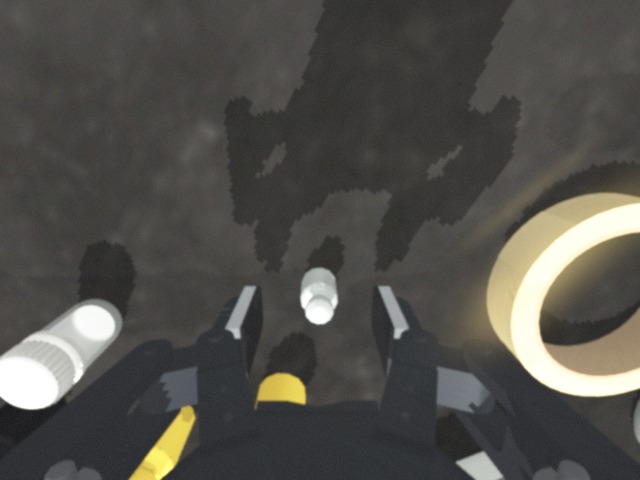

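```bash
python3 tl.py z7 319 267 .0347; python3 kn.py z7 320 311 .034; python3 -m creep '[[0.2,0.3,0,0.002,0.001,0.006,0.4],[0,0,0,0,0,0.003,0.4],[0,0,0,0,0,0,0.4]]' 40; python3 p.py .602 -.162 .027;  python3 w.py z8
```

```text
[0.0091 0.0017 0.0347]
world [ 0.6018 -0.1605  0.034 ] tool [0.0024 0.0019 0.0007]
time: 31.05
position: [0.602, -0.1617, 0.0258]
eef_rot: [0.466, 0.885, 0.001, 0.0]
force: [-0.4, -0.7, -0.3]
gripper_width: 0.051
t 31.05 pos [ 0.602  -0.1617  0.0258] F [-0.4 -0.7 -0.3] w 0.0510
turn [ 0.07  0.01 -0.04] shift [-0.0003 -0.0002 -0.0012] in goal axes [-0.0003 -0.0002 -0.0012]
[ 0.60199624 -0.16166797  0.02582811] 31.05
```

View pics/z8.png

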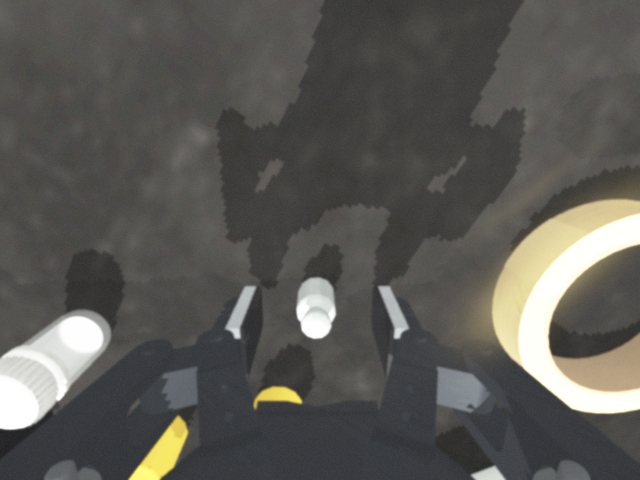

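```bash
python3 tl.py z8 317 277 .0258; python3 -m creep '[[0,0,0,-0.0005,0,-0.002,0.5],[0,0,0,0,0,0,0.6],[0,0,0,0,0,0,0.7]]' 30;  python3 p.py .602 -.162 .028
```

```text
[0.0074 0.0006 0.0258]
time: 31.35
position: [0.6027, -0.162, 0.0285]
eef_rot: [0.466, 0.885, 0.001, 0.001]
force: [-0.0, 0.4, 1.1]
gripper_width: 0.0258
t 31.35 pos [ 0.6027 -0.162   0.0285] F [-0.   0.4  1.1] w 0.0258
turn [ 0.1   0.04 -0.01] shift [ 0.0004 -0.0006  0.0005] in goal axes [ 0.0004 -0.0006  0.0005]
```

```bash
python3 -m creep '[[0,0,0,0,0,0.001,0.8],[0,0,0,0,0,0,0.9],[0,0,0,0,0,0,1],[0,0,0,0,0,0,1]]' 30;  python3 p.py .602 -.162 .028;  python3 w.py z9
```

```text
time: 31.68
position: [0.6032, -0.1622, 0.0283]
eef_rot: [0.466, 0.885, 0.001, 0.001]
force: [-0.5, -0.2, -0.8]
gripper_width: 0.0156
t 31.68 pos [ 0.6032 -0.1622  0.0283] F [-0.5 -0.2 -0.8] w 0.0156
turn [ 0.17  0.1  -0.02] shift [ 0.0009 -0.0009  0.0003] in goal axes [ 0.0009 -0.0008  0.0003]
[ 0.60320017 -0.16224756  0.0283414 ] 31.6833
```

View pics/z9.png

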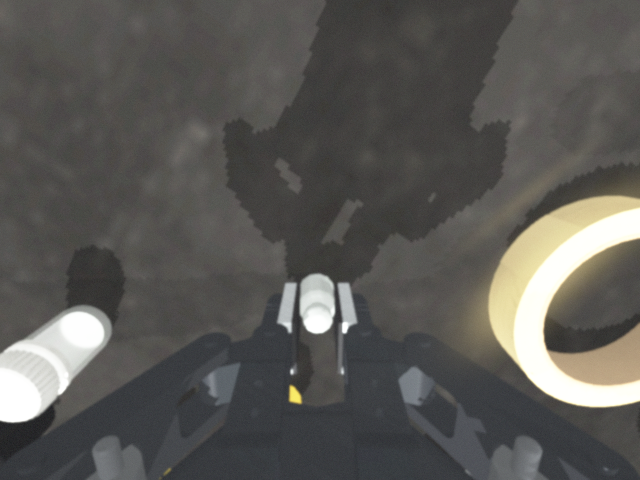

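The jaws hold the 50 g weight upright at (317,300). Lifting.

```bash
python3 -m creep '[[0,0,0,0,0,-0.004,1],[0,0,0,0,0,-0.01,1],[0,0,0,0,0,-0.02,1],[0,0,0,0,0,-0.03,1],[0,0,0,0,0,-0.03,1],[0,0,0,0,0,-0.03,1],[0,0,0,0,0,-0.03,1],[0,0,0,0,0,0,1]]' 40; python3 p.py .4583 .212 .18; python3 w.py a1
```

```text
time: 32.4
position: [0.601, -0.1625, 0.1907]
eef_rot: [0.466, 0.885, -0.0, -0.001]
force: [0.6, -1.1, 0.1]
gripper_width: 0.0146
t 32.40 pos [ 0.601  -0.1625  0.1907] F [ 0.6 -1.1  0.1] w 0.0146
turn [-0.07 -0.1  -0.11] shift [0.3896 0.0938 0.0113] in goal axes [0.3894 0.0945 0.0107]
[ 0.60097566 -0.16247144  0.19068861] 32.4
```

View pics/a1.png

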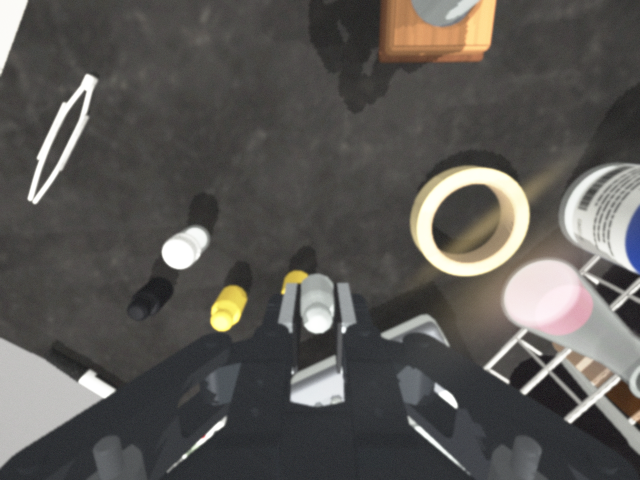

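Held upright, with the bystanders undisturbed. Carrying it to the last bore.

```bash
python3 -m creep '[[0,0,-0.1,0.02,0.004,0,1],[0,0,0,0.034,0.008,0,1],[0,0,0,0.034,0.008,0,1],[0,0,0,0.034,0.008,0,1],[0,0,0,0.034,0.008,0,1],[0,0,0,0.034,0.008,0,1],[0,0,0,0.034,0.008,0,1],[0,0,0,0.034,0.008,0,1],[0,0,0,0.034,0.008,0,1],[0,0,0,0.034,0.008,0,1],[0,0,0,0.025,0.006,0,1],[0,0,0,0.01,0.002,0,1]]' 40; python3 p.py .4583 .212 .12
```

```text
time: 33.45
position: [0.453, 0.1926, 0.1835]
eef_rot: [0.47, 0.882, -0.006, -0.005]
force: [0.6, -0.7, -0.5]
gripper_width: 0.0147
t 33.45 pos [0.453  0.1926 0.1835] F [ 0.6 -0.7 -0.5] w 0.0147
turn [-0.91 -0.23 -0.62] shift [0.0129 0.0162 0.0633] in goal axes [0.013  0.0154 0.0635]
```

```bash
python3 -m creep '[[-0.9,-0.2,-0.6,0.008,0.012,0.015,1],[0,0,0,0.002,0.002,0.02,1],[0,0,0,0,0,0.02,1],[0,0,0,0,0,0.01,1],[0,0,0,0,0,0,1]]' 40; python3 p.py .4583 .212 .08; python3 w.py a2;python3 - <<'E'
from h import *
c=pickle.load(open("a2.pkl","rb"))
cv2.imwrite("pics/a22.png",cv2.resize(c["frame"][120:320,230:400],None,fx=3,fy=3,interpolation=cv2.INTER_CUBIC))
E
```

```text
time: 33.87
position: [0.4539, 0.2151, 0.1144]
eef_rot: [0.46, 0.888, -0.0, -0.002]
force: [-0.3, 0.2, -0.1]
gripper_width: 0.015
t 33.87 pos [0.4539 0.2151 0.1144] F [-0.3  0.2 -0.1] w 0.0150
turn [-0.14 -0.21  0.68] shift [-0.0052  0.002   0.0344] in goal axes [-0.005   0.0019  0.0344]
[0.45385088 0.2150511  0.11441989] 33.8667
```

View pics/a22.png

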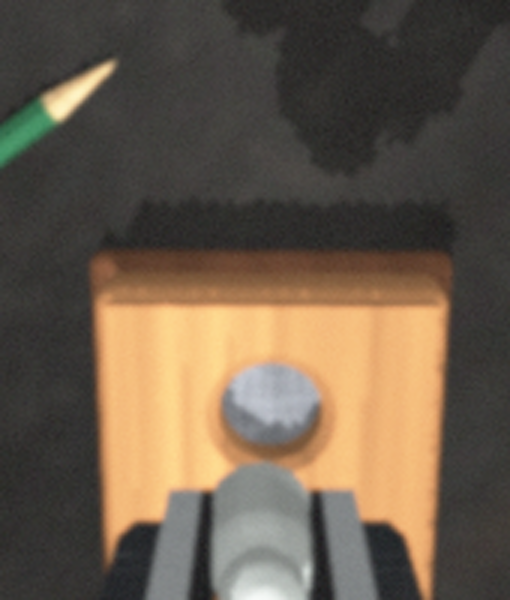

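The 50 g bore is at crop (271,405) and the weight's underside edge at (262,464), nearly in line. Correcting and lowering.

```bash
python3 rel.py a2 .1144 .012 .009 .0285 271 363 357 209 333 405 262 464
python3 -m creep '[[-0.1,-0.2,0.7,-0.003,0.002,0.012,1],[0,0,0,0,0,0.012,1],[0,0,0,0,-0.0005,0.007,1],[0,0,0,0,0,0,1]]' 40; python3 p.py .4583 .212 .06; python3 w.py a3;python3 - <<'E'
from h import *
c=pickle.load(open("a3.pkl","rb"))
cv2.imwrite("pics/a32.png",cv2.resize(c["frame"][120:320,230:400],None,fx=3,fy=3,interpolation=cv2.INTER_CUBIC))
E
```

```text
bore x -0.0056 -0.0062 y 0.003 0.0029 weight [-0.0015  0.0008  0.0285] move -0.0043 0.0021
time: 34.25
position: [0.459, 0.2127, 0.0851]
eef_rot: [0.467, 0.884, 0.002, 0.001]
force: [1.0, 0.8, 0.3]
gripper_width: 0.0149
t 34.25 pos [0.459  0.2127 0.0851] F [1.  0.8 0.3] w 0.0149
turn [ 0.23 -0.01 -0.2 ] shift [-0.0002 -0.0011  0.0251] in goal axes [-0.0002 -0.001   0.0251]
[0.4589891  0.2127401  0.08508612] 34.25
```

View pics/a32.png

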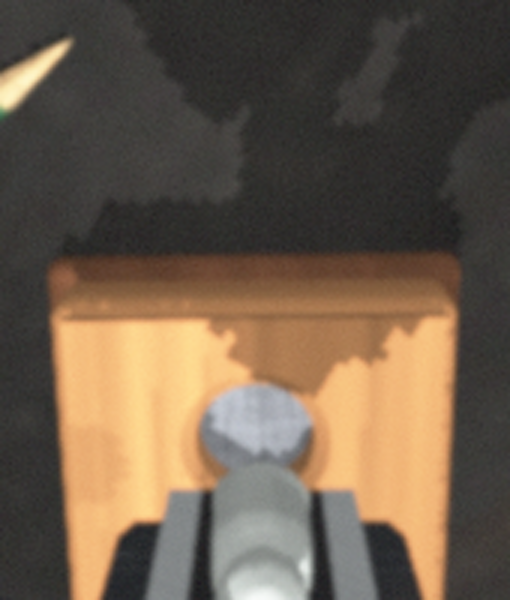

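```bash
python3 rel.py a3 .0851 .012 .009 .0285 257 383 377 186 329 435 262 464
python3 -m creep '[[0.2,0,-0.2,0.0,-0.001,0.007,1],[0,0,0,0,-0.0005,0.007,1],[0,0,0,0,0,0.004,1],[0,0,0,0,0,0,1]]' 40; python3 p.py .4583 .212 .0465; python3 w.py a4;python3 - <<'E'
from h import *
c=pickle.load(open("a4.pkl","rb"))
cv2.imwrite("pics/a42.png",cv2.resize(c["frame"][120:320,230:400],None,fx=3,fy=3,interpolation=cv2.INTER_CUBIC))
E
```

```text
bore x -0.0002 -0.0009 y -0.0001 -0.0 weight [-0.0015  0.0008  0.0285] move 0.001 -0.0009
time: 34.63
position: [0.4591, 0.2124, 0.0676]
eef_rot: [0.466, 0.885, 0.002, 0.001]
force: [-0.2, -0.2, -1.1]
gripper_width: 0.0153
t 34.63 pos [0.4591 0.2124 0.0676] F [-0.2 -0.2 -1.1] w 0.0153
turn [ 0.25 -0.03  0.  ] shift [ 0.0001 -0.001   0.0211] in goal axes [ 0.0002 -0.0009  0.0211]
[0.45911657 0.21236817 0.06762301] 34.6333
```

View pics/a42.png

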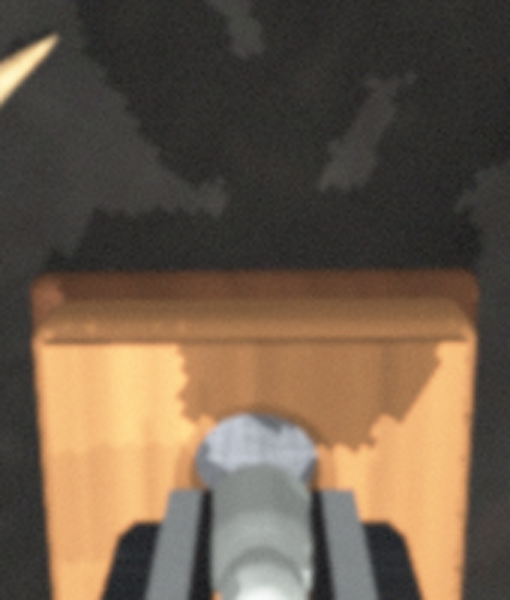

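```bash
python3 rel.py a4 .0676 .012 .009 .0285 258 413 407 179 336 465 262 464
python3 -m creep '[[0.2,0,0,0.0005,-0.001,0.005,1],[0,0,0,0,-0.0005,0.004,1],[0,0,0,0,0,0,1]]' 40; python3 p.py .4583 .212 .0465; python3 w.py a5;python3 - <<'E'
from h import *
c=pickle.load(open("a5.pkl","rb"))
cv2.imwrite("pics/a52.png",cv2.resize(c["frame"][170:320,250:380],None,fx=4,fy=4,interpolation=cv2.INTER_CUBIC))
E
```

```text
bore x 0.0002 -0.0006 y 0.0001 0.0 weight [-0.0015  0.0008  0.0285] move 0.0013 -0.0008
time: 34.93
position: [0.458, 0.2122, 0.0584]
eef_rot: [0.466, 0.885, 0.001, 0.0]
force: [-0.6, -0.6, -0.7]
gripper_width: 0.0152
t 34.93 pos [0.458  0.2122 0.0584] F [-0.6 -0.6 -0.7] w 0.0152
turn [ 0.11 -0.03  0.01] shift [-0.0004  0.0001  0.0119] in goal axes [-0.0004  0.0001  0.0119]
[0.4579741  0.21221132 0.05844587] 34.9333
```

View pics/a52.png

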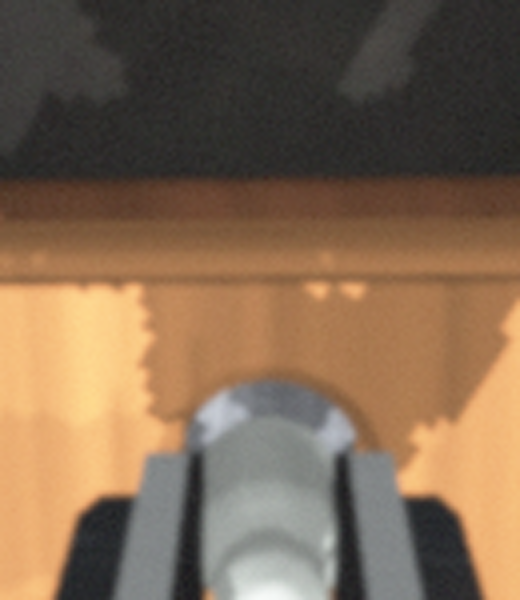

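The bore is centred on the weight in column, with the far gap visible ahead of it.

```bash
python3 rel.py a5 .0584 .012 .009 .0285 263 435 429 176 348 485 262 464
python3 -m creep '[[0.1,0,0,0.0008,0,0.003,1],[0,0,0,0,-0.0005,0.003,1],[0,0,0,0,0,0,1]]' 40; python3 p.py .4583 .212 .0465; python3 w.py a6;python3 - <<'E'
from h import *
c=pickle.load(open("a6.pkl","rb"))
cv2.imwrite("pics/a62.png",cv2.resize(c["frame"][170:320,250:380],None,fx=4,fy=4,interpolation=cv2.INTER_CUBIC))
E
```

```text
bore x -0.0004 -0.0011 y 0.001 0.0008 weight [-0.0015  0.0008  0.0285] move 0.0008 -0.0
time: 35.23
position: [0.4574, 0.2129, 0.0523]
eef_rot: [0.465, 0.885, 0.001, 0.0]
force: [-0.1, -0.7, 0.1]
gripper_width: 0.0148
t 35.23 pos [0.4574 0.2129 0.0523] F [-0.1 -0.7  0.1] w 0.0148
turn [ 0.05 -0.03  0.02] shift [-0.0012  0.0002  0.0058] in goal axes [-0.0012  0.0002  0.0058]
[0.45740741 0.21287526 0.05234319] 35.2333
```

View pics/a62.png

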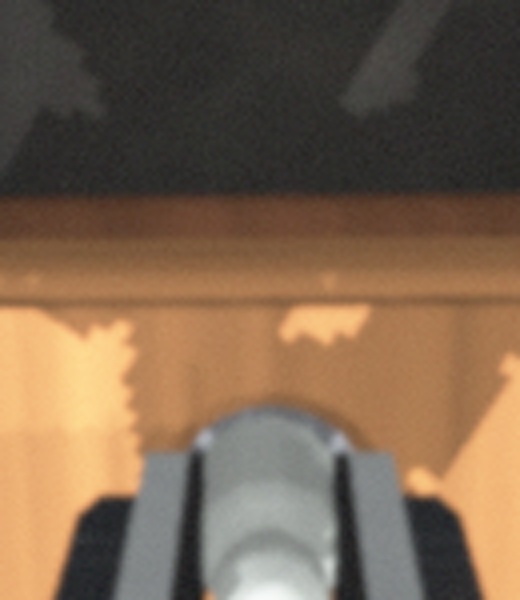

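The 50 g weight is inside its bore mouth. Lowering the last 6 mm.

```bash
python3 -m creep '[[0,0,0,-0.0005,0,0.003,1],[0,0,0,0,-0.0005,0.002,1],[0,0,0,0,0,0.001,1]]' 40; python3 p.py .4578 .2125 .0465
```

```text
time: 35.53
position: [0.4578, 0.2124, 0.0463]
eef_rot: [0.465, 0.885, 0.001, 0.0]
force: [-0.3, -0.4, 0.2]
gripper_width: 0.0146
t 35.53 pos [0.4578 0.2124 0.0463] F [-0.3 -0.4  0.2] w 0.0146
turn [ 0.12 -0.02  0.02] shift [ 0.      0.0001 -0.0002] in goal axes [ 0.      0.0001 -0.0002]
```

```bash
python3 -m creep '[[0,0,0,0,-0.0003,0.0015,1],[0,0,0,0,0,0.0005,1]]' 40; python3 p.py .4578 .2125 .0465
```

```text
time: 35.7
position: [0.4579, 0.2123, 0.0461]
eef_rot: [0.466, 0.885, 0.002, -0.0]
force: [-3.3, -1.1, 5.4]
gripper_width: 0.0152
t 35.70 pos [0.4579 0.2123 0.0461] F [-3.3 -1.1  5.4] w 0.0152
turn [ 0.14 -0.13 -0.  ] shift [ 0.0002 -0.     -0.0004] in goal axes [ 0.0002 -0.     -0.0004]
```

The weight touches at the expected height (TCP 0.0461, underside about 18 mm). Releasing.

```bash
python3 -m creep '[[0,0,0,0,0,0,0.85],[0,0,0,0,0,0,0.75],[0,0,0,0,0,0,0.7],[0,0,0,0,0,0,0.6],[0,0,0,0,0,0,0.5],[0,0,0,0,0,0,0.4],[0,0,0,0,0,0,0.3],[0,0,0,0,0,0,0.3]]' 40;  python3 p.py .4578 .2125 .0465; python3 w.py a7
```

```text
time: 36.37
position: [0.4583, 0.2124, 0.0461]
eef_rot: [0.466, 0.885, 0.002, -0.0]
force: [-0.2, 1.0, -0.5]
gripper_width: 0.06
t 36.37 pos [0.4583 0.2124 0.0461] F [-0.2  1.  -0.5] w 0.0600
turn [ 0.19 -0.12 -0.02] shift [ 0.0004 -0.0004 -0.0004] in goal axes [ 0.0004 -0.0004 -0.0004]
[0.45833317 0.21237243 0.04612545] 36.3667
```

View pics/a7.png

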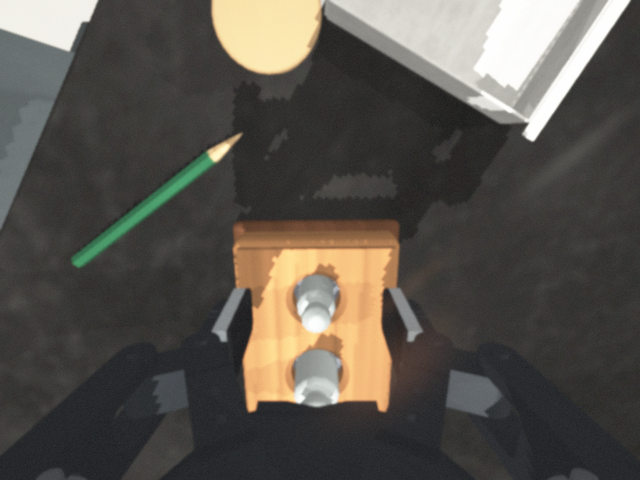

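The 50 g weight stands free in its bore. Lifting clear, then checking all five.

```bash
python3 -m creep '[[0,0,0,0,0,-0.01,0.3],[0,0,0,0,0,-0.02,0.3],[0,0,0,0,0,-0.03,0.3],[0,0,0,0,0,-0.03,0.3],[0,0,0,0,0,-0.03,0.3],[0,0,0,0,0,-0.03,0.3],[0,0,0,0.01,0,-0.03,0.3],[0,0,0,0.03,-0.02,0,0.3],[0,0,0,0.02,-0.02,0,0.3],[0,0,0,0,0,0,0.3]]' 40
python3 - <<'E'
from h import *
from workcell import vision
for n in("scene","top"):
    c=vision.capture(n);pickle.dump(c,open(n+"9.pkl","wb"))
    x,y,w,h=(195,150,160,110) if n=="scene" else (145,175,160,120)
    cv2.imwrite(f"pics/{n}9.png",cv2.resize(c["frame"][y:y+h,x:x+w],None,fx=5,fy=5,interpolation=cv2.INTER_CUBIC))
    cv2.imwrite(f"pics/{n}9f.png",c["frame"])
E
```

```text
time: 37.25
position: [0.3912, 0.237, 0.2405]
eef_rot: [0.47, 0.883, 0.003, 0.0]
force: [0.1, -0.6, -0.5]
gripper_width: 0.0597
```

View pics/scene9.png

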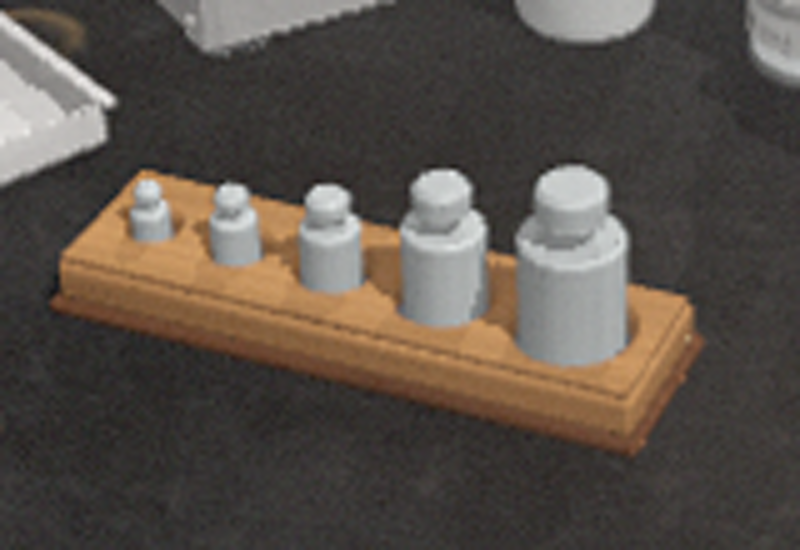

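View pics/scene9f.png

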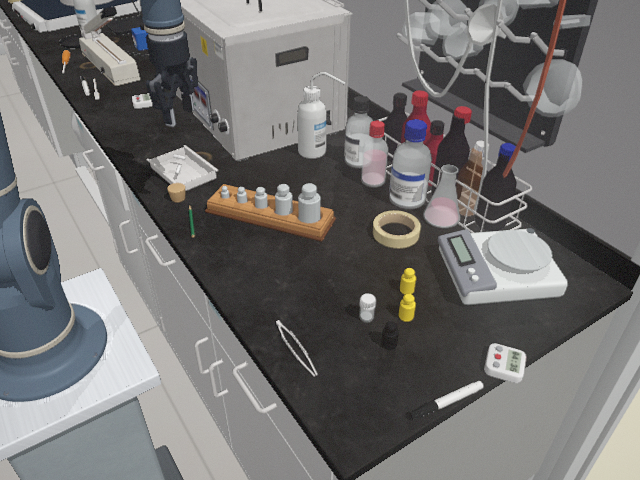

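View pics/top9f.png

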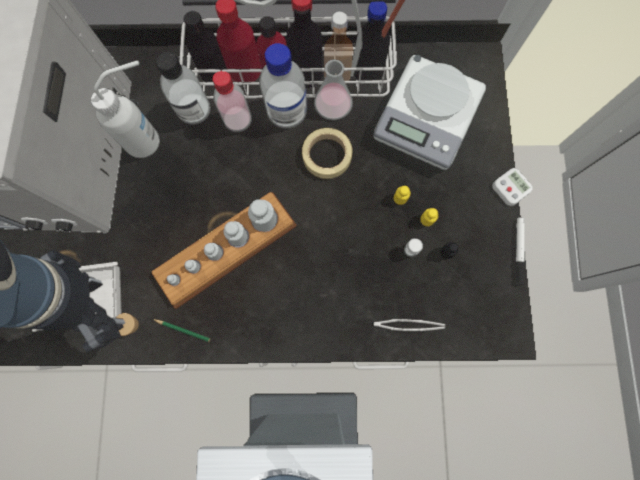

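All five weights stand upright in order in the block. The vial is unmoved at scene (367,307) and top (414,247), and the arm is clear. One last check of the knob-top heights, then I hand in.

Run:
```python
from h import *
c=pickle.load(open("top9.pkl","rb"));r=c["range_z"];T=c["T"]
v,u=np.mgrid[0:480,0:640]
P=np.stack([(u-c["cx"])/c["fx"]*r,(v-c["cy"])/c["fy"]*r,r,np.ones_like(r)],-1)@T.T
for n,(a,b),e in(("500",(235,230),.088),("200",(212,250),.070),("100",(192,266),.060),("50",(172,279),.052),("1kg",(262,210),.104)):
    z=P[b-9:b+10,a-9:a+10,2];print(n,np.percentile(z,[90,97]).round(4),"expected",e)
```

```text
500 [0.0883 0.0896] expected 0.088
200 [0.0696 0.0713] expected 0.07
100 [0.0587 0.0608] expected 0.06
50 [0.0478 0.0519] expected 0.052
1kg [0.105  0.1061] expected 0.104
```

```bash
python3 -c "
from workcell import order,robot
print(robot.get_state()['time']);print(order.job_done())"
```

```text
37.35
the job is handed in; nothing more can be done
None
```

I put all four loose weights back in the wooden block in the order 500, 200, 100, 50 g, each lowered into its own bore, and handed the job in at 37.35 s.

**Final checks:**
- **Pictures:** the last scene and top views show all five weights upright and in order of size. The 1 kg weight and the vial are where they were, and the arm is clear.
- **Depth:** knob tops from the top camera's range are within about 2 mm of the fully seated heights (88, 70, 60 and 52 mm).

**Readings that disagreed:**
- **Bore position:** the wrist camera put the bores up to about 5 mm along the row from where the top view had them. I settled each placement by comparing weight and bore directly in close wrist views.
- **Contact force:** I pressed each weight lightly on the felt to confirm it was seated. The wrist force shifted by about 25 N with the 500 g weight, 20 N with the 100 g, and less with the other two. That is below the limits of 40 N for arm or gripper contact and 120 N at the wrist.

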